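# Clamp a barrel bead in the drilling vise with its star wheel

### The arm

A 6-joint arm with a two-finger parallel gripper is mounted at the origin on the work surface. World frame = base frame: x ahead of the robot, y to its left, z up, the work surface at z = 0. Lengths are in m, angles in rad, forces in N, time in s.
With the tool pointing down it reaches from about 0.3 to 0.875 m from the base axis. Payload 6.4 kg.
Tool frame: the origin (TCP) lies between the finger pads; the fingertips stand 25 mm ahead of it and the grasp point (between the pads) lies 6 mm ahead of it; y points along the fingers, x is the direction in which the jaws open and shut, and the axes are right-handed (so a half turn about y gives the same grasp; the last joint's range is limited). The gripper opens to 85 mm and grips with 20 to 120 N. Pads are 22 mm wide; open, the fingers measure 114 mm over their backs; the gripper's body (76 mm by 85 mm) begins 54 mm behind the grasp point. The pads swing forward as they close: fully open they stand 13 mm farther back than shut.
Start: joints at [1.034, 0.181, 1.607, -0, 1.354, -0.206], TCP at [0.187, 0.544, 0.256] pointing down, gripper open.
Joint ranges: [-2.99, 2.99], [-0.89, 2.07], [0.3, 2.58], [-1.14, 4.28], [0, 2.63], [-3.12, 3.12]. Speed limits (rad/s): [2.57, 2.57, 3.01, 3.14, 3.14, 3.14].

### API

Orientations are given as a unit quaternion [w, x, y, z].
In Python, from bench import ctrl, vision, ticket, find_in, regions_of, pinpoint gives the robot as it stands.
- The arm moves only by the tool apply_moves, never from a script. Its argument "increments" is a list of rows, each an object of numbers: "x", "y", "z": the shift along the tool's x, y, z in cm; "ax", "ay", "az": the turn, a rotation vector about the tool's x, y, z in rad; "grip": the closure, from 0 (fully open) to 1 (shut). A call has 1 to 12 rows; each row is the pose to reach, as a shift and turn from the pose measured when the call began, along the tool's axes at that moment; what a row does not reach only later rows make up. A row lasts 1/8 s, in which the tool goes at most 62.5 mm and 10.7 degrees, less where a joint would pass 70% of its speed; a pose out of reach is approached as far as the arm can. A call with a gripper value outside its range is refused whole. The fingers move at their own pace and stop on an object; the grip force is fixed at half the most. Time passes only in rows, so rows that repeat a pose let the fingers close. It gives the time, the measured TCP pose, the force and the opening at its end, in the units of the state.
- ctrl.get_obs(): the state, without advancing time (a new reading comes with each control period).
- vision.camera(name): name is "scene" or "top" or "wrist"; returns the picture (384x512x3 uint8, red, green, blue); there is no depth.
- vision.camera_params(name): a dict with "intrinsics" (3x3 intrinsics, pixels), "k1" (the pictures are not rectified: a ray, as slopes to the right and down, at radius r is drawn at 1 + k1 r^2 times it, then the intrinsics apply), "R" (3x3) and "t" (3): a world point X has camera coordinates R X + t. Camera axes: x right, y down, z forward; pixel columns grow to the right and rows downward; lengths in m; the calibration is good to about 2 mm. A picture is of the moment at which its call begins: read the wrist's pose just before it. camera_params takes no time and is no camera call; for the wrist camera it gives the pose at the moment of the call.
- ticket.hand_in(): hands the job in, once; it reports no verdict.
Trained networks look in the newest picture that a camera, given by its name, has taken for a name from the list of things; names that differ only in an ending like _2 or _b are one class to them, and where a whole thing is asked for, a point or a joint stands for the part that bears it (a point fixed in the world has none). Each returns a list of dicts, best first, with "p" (0 to 1); they miss things now and then, are a little off and sometimes report something else, mostly with a low value. They report only what shows in the picture. A call takes as long as a camera call. They do not tell look-alikes from the thing itself.
- find_in(camera, query): "rect" ([centre column, centre row, width, height] in pixels, round what is visible of it).
- regions_of(camera, query): "mask" (384x512 bool, what is visible of it) and "rect" ([centre column, centre row, width, height] in pixels, round what is visible of it).
- pinpoint(camera, query): "xy" ([column, row] in pixels: a listed point, or the origin of a listed thing).
The state is a dict: "time_s": time; "q": joint angles; "dq": joint speeds; "joint_efforts": joint torques, N m; "eef_pos": TCP position; "eef_rot": TCP orientation; "wrist_force": force on the tool from outside, world axes, zero at the start; "torque": the same for the moment, N m; "opening": opening from 0.0 (shut) to 1.0 (fully open).
Only numpy, scipy, OpenCV 4.12 (cv2) and the standard library are available. Lean on these libraries where they do the work, as an engineer would, in place of code of your own. Each camera call takes 0.05 s, during which the arm holds its last target.

### The job

Take the tall barrel bead from the shallow tray and stand it upright in the drilling vise, on the bed between the two jaws. Let go of it and, with the closed gripper, push the spokes of the star wheel gently round clockwise (seen from above), spoke after spoke, never pushing the jaw itself, until the jaw holds the bead snugly with about 15 newtons: much less leaves it loose, twice as much cracks it. Leave the bead clamped upright and everything else where it is.

Things in the scene. Friction and masses are not known exactly. Their poses are not given: they have to be found in the camera images.
- bead_center (a point): centre (half-way up) of the tall barrel bead: a plain wooden cylinder 28 mm in diameter, 44 mm tall, standing on end in the tray; 20 to 45 g. Two other wooden beads in the tray are lower and stay there. The three stand in a row, about 85 mm between centres (+-12 mm), in any order
- tray: fixed shallow grey laminate tray 260 (x) x 100 (y) x 10 mm high, floor 5 mm thick, origin at the centre of its underside; the row of beads runs along its x axis
- vise: fixed grey bench vise, origin on the table beneath it; base 100 (x) x 345 (y) mm, its top face (the bed) at z = 30 mm. In its frame the star wheel's vertical axis is at x = 0, y = +100 mm; the sliding jaw's flat face is at y = -35 mm minus its travel and moves towards -y; the anvil (V-shaped far jaw, 34 mm wide, opening to +y) stands further towards -y
- hood (a point): centre of the top of the vise's hood, 104 mm above the table, axes as the vise: a fixed plate 184 (x) x 66 (y) mm with side walls down to the table, covering the jaw-side half of the wheel (vise y = 17 to 83 mm). The wheel can be pushed only in its open half (vise y above 83 mm), so on successive spokes
- nest (a point): point on the vise's bed where the middle of the bead's underside should be set, on the centre line at vise y = -64 mm; axes as the vise. At the start the sliding jaw's face is 22 to 29 mm from it. Both jaws are 34 mm high above the bed and 30 to 34 mm wide (x). Within 5 mm is good enough: the closing jaw slides the bead along the bed into the V
- star: steel star wheel, turning; origin on the axis at spoke height (78 mm above the table), x axis along one spoke. Hub 38 mm in diameter, its top 13 mm above the spokes; five round spokes 10 mm thick, 72 degrees apart, each ending in an 18 mm ball centred 72 mm from the axis. Push a spoke sideways 55 to 60 mm from the axis; 43 mm are clear below the spokes
- wheel (a joint): angle of the star wheel, rad, growing clockwise seen from above (closing); starts at 0 to 0.8, end stop 5.8. The jaw travels 9 mm per rad. The wheel stays where it is left: friction takes 0.20 N m to turn it (3.4 N at 58 mm), and each newton of jaw force adds 0.009 N m (15 N: 2.3 N more at 58 mm). The clamp bites at an unknown angle between 2.8 and 4.2 rad
- jaw: sliding steel jaw, 30 mm wide (x), 34 mm high, 26 mm thick; origin at the foot of its flat face, which looks to the vise's -y. It presses the bead against the anvil, whose place along the vise was set by hand (unknown within 10 mm) and which is spring-backed: about 6 N per mm. Judge the squeeze by the push while the wheel turns; at rest friction hides it
- disc_bead: bystander: wooden disc bead 40 mm wide, 16 mm tall, origin under its centre
- cone_bead: bystander: wooden cone bead 34 mm wide, 30 mm tall, origin under its centre
- spool: bystander: loose upright spool of cord, 48 mm in diameter, 55 mm tall, to the left of the vise, origin under its centre
- bead: the same barrel bead, origin at the middle of its underside
There are look-alikes about, which are no part of the job. What is shaped like the bead but red is not meant.

How it is judged:
By the outcome, as a careful person would: the job done as asked, in the order asked, and still so for the second after the job is handed in, with the robot touching nothing.
It also fails if it takes over 72 s, if anything falls off the work surface, if the arm or the gripper's body presses on something with over 40 N, if the wrist force passes 120 N, or if a joint passes its speed limit or range.

## Working session

There is one attempt and no reset: what is moved stays moved. The work goes in short steps, Python scripts to look and compute and a tool call to move; the robot and the scene stay as the last step left them, time stands still between calls to the robot, and variables do not carry over. Pictures are saved under pics/ and viewed, and the job is handed in when it is done.

Besides the shell and the picture viewer there is one more tool, called after "Request:" as name(argument=value, ...) on one line, values as JSON. apply_moves: Moves the arm, as the interface text tells. Its arguments: {"type":"object","properties":{"increments":{"type":"array","items":{"type":"object","properties":{"x":{"type":"number"},"y":{"type":"number"},"z":{"type":"number"},"ax":{"type":"number"},"ay":{"type":"number"},"az":{"type":"number"},"grip":{"type":"number"}}}}},"required":["increments"]}

```bash
ls; mkdir -p pics
cat > h.py <<'E'
import numpy as np, cv2
from bench import ctrl, vision, ticket, find_in, regions_of, pinpoint
def save(name,fn,crop=None,scale=1):
    im=vision.camera(name)
    o=im
    if crop: x0,y0,x1,y1=crop; o=im[y0:y1,x0:x1]
    if scale!=1: o=cv2.resize(o,None,fx=scale,fy=scale,interpolation=cv2.INTER_CUBIC)
    cv2.imwrite('pics/'+fn,cv2.cvtColor(o,cv2.COLOR_RGB2BGR)); return im
def ray(P,uv):
    K=np.array(P['intrinsics']);R=np.array(P['R']);t=np.array(P['t'])
    d=np.array([(uv[0]-K[0,2])/K[0,0],(uv[1]-K[1,2])/K[1,1]]);u=d.copy()
    for _ in range(30): u=d/(1+P['k1']*(u@u))
    return -R.T@t, R.T@np.array([u[0],u[1],1.])
def onz(P,uv,z):
    c,d=ray(P,uv); return c+d*(z-c[2])/d[2]
def proj(P,X):
    K=np.array(P['intrinsics']);c=np.array(P['R'])@np.asarray(X)+np.array(P['t'])
    u=c[:2]/c[2]; u=u*(1+P['k1']*(u@u)); return K[:2,:2]@u+K[:2,2]
E
python3 - <<'E'
from h import *
o=ctrl.get_obs(); print(o)
for c in ['scene','top','wrist']:
    save(c,c+'0.png',scale=1.5)
    P=vision.camera_params(c); print(c,P['intrinsics'],P['k1'],-np.array(P['R']).T@P['t'])
E
```

```text
pics
{'time_s': 0.0, 'q': array([ 1.03366719e+00,  1.81535048e-01,  1.60797725e+00, -1.71565942e-05,
        1.35380449e+00, -2.06274502e-01]), 'dq': array([-5.58674841e-04,  5.19319235e-04,  4.75849419e-04, -2.96457107e-05,
        2.29048917e-04,  1.64034506e-04]), 'joint_efforts': array([ 6.60605019e-04, -4.44887352e+01, -3.51334190e+01, -2.52465925e-04,
        9.24388587e-03, -2.24483591e-05]), 'eef_pos': array([0.18650417, 0.54338759, 0.25540235]), 'eef_rot': array([-0.57525951,  0.57576045,  0.41028227, -0.41139381]), 'wrist_force': array([0.79247927, 0.32625851, 0.26988902]), 'torque': array([-0.04747647,  0.06954848,  0.00135227]), 'opening': 1.0028163903067442}
scene [[354.44656938   0.         255.44736714]
 [  0.         354.44656938 194.17677726]
 [  0.           0.           1.        ]] -0.034348136005223164 [1.29734795 0.31894569 0.77695762]
top [[396.2070755    0.         252.87692784]
 [  0.         396.2070755  191.49079048]
 [  0.           0.           1.        ]] -0.09225994909187604 [ 0.41449508 -0.00265799  1.00091086]
wrist [[308.24182039   0.         259.94121814]
 [  0.         308.24182039 196.12203269]
 [  0.           0.           1.        ]] 0.024125169600098913 [0.11932333 0.56663611 0.37417477]
```

View pics/scene0.png

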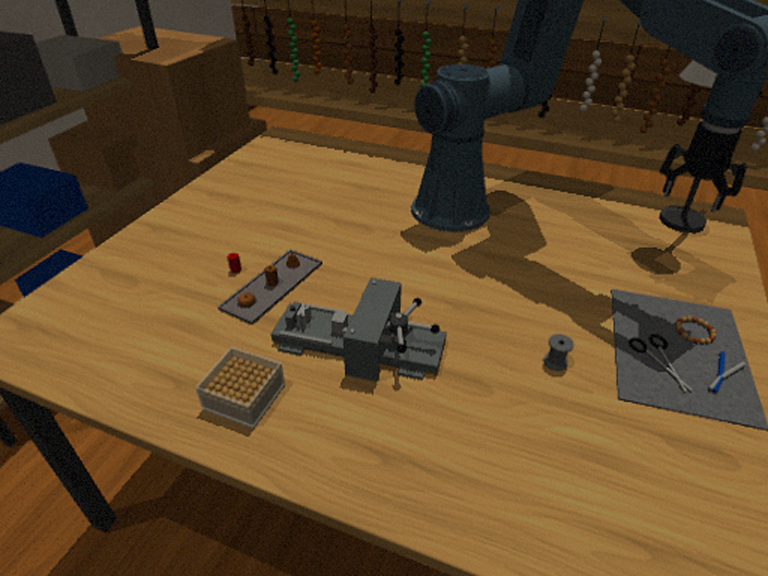

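View pics/top0.png

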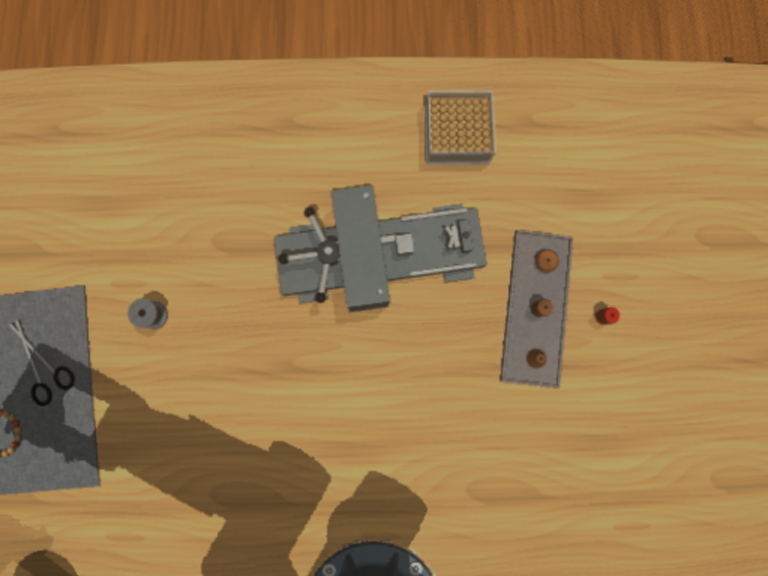

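View pics/wrist0.png

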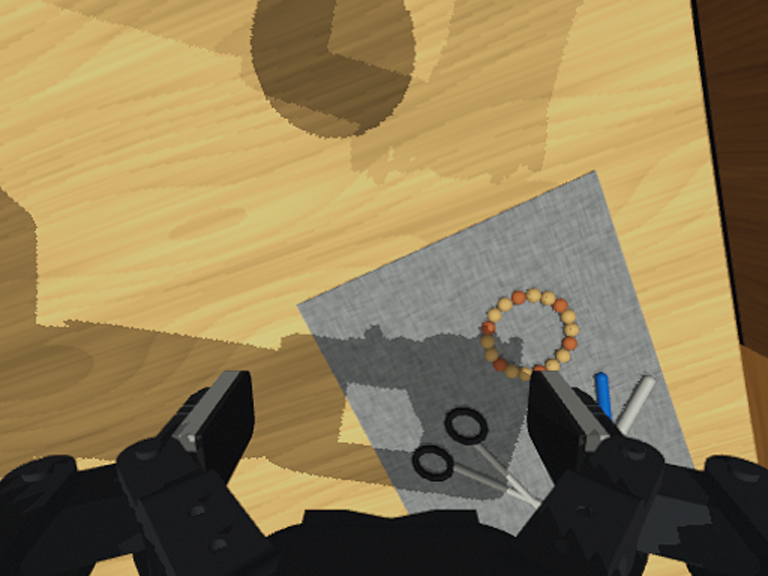

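```bash
cat > loc.py <<'E'
from h import *
from scipy.optimize import least_squares
def tri(obs):
    def f(X): return np.concatenate([proj(P,X)-uv for P,uv in obs])
    r=least_squares(f,[0.6,0,0.03]); return r.x,np.abs(r.fun).max()
E
python3 - <<'E'
from loc import *
PS={c:vision.camera_params(c) for c in ['scene','top']}
vision.camera('scene');vision.camera('top')
for q in ['bead_center','tray','vise','hood','nest','star','jaw','disc_bead','cone_bead','spool','bead']:
    ob=[]
    for c in ['scene','top']:
        r=pinpoint(c,q); print(q,c,[(round(x['p'],2),np.round(x['xy'],1).tolist()) for x in r[:3]])
        if r: ob.append((PS[c],np.array(r[0]['xy'])))
    if len(ob)==2: X,e=tri(ob); print('   ->',X.round(4),round(e,2))
save('scene','sc1.png',(140,160,310,265),4)
save('top','tp1.png',(170,110,430,270),3)
print(ctrl.get_obs()['time_s'])
E
```

```text
bead_center scene [(0.66, [156.5, 175.6]), (0.49, [181.1, 182.4])]
bead_center top [(0.73, [271.4, 162.6]), (0.66, [407.9, 209.6]), (0.64, [359.7, 203.8])]
   -> [ 0.6035 -0.1278  0.1582] 44.72
tray scene [(0.58, [184.2, 187.5])]
tray top [(0.84, [356.2, 206.2]), (0.55, [217.1, 168.3])]
   -> [ 0.4842 -0.28    0.0111] 0.86
vise scene [(0.88, [234.4, 229.7])]
vise top [(0.88, [261.5, 169.1]), (0.18, [274.7, 164.9])]
   -> [ 0.5862 -0.0417 -0.0131] 1.36
hood scene [(0.79, [248.1, 205.5]), (0.33, [184.9, 187.2])]
hood top [(0.95, [242.4, 161.0])]
   -> [0.586  0.0064 0.1032] 1.42
nest scene [(0.86, [213.7, 219.5])]
nest top [(0.97, [287.1, 155.6])]
   -> [ 0.6108 -0.1024  0.0315] 2.54
star scene [(0.65, [263.5, 215.4]), (0.34, [181.1, 182.7])]
star top [(0.85, [217.2, 168.2])]
   -> [0.5771 0.061  0.0752] 1.68
jaw scene [(0.72, [186.2, 186.3]), (0.57, [223.9, 217.8])]
jaw top [(0.21, [363.4, 205.9])]
   -> [ 0.481  -0.2901  0.0151] 5.03
disc_bead scene [(0.44, [165.7, 200.4])]
disc_bead top [(0.71, [361.8, 174.2])]
   -> [ 0.5666 -0.3001  0.0092] 0.22
cone_bead scene [(0.65, [189.9, 175.4])]
cone_bead top [(0.65, [357.9, 241.1]), (0.19, [275.3, 163.3])]
   -> [ 3.991e-01 -2.907e-01 -3.000e-04] 3.27
spool scene [(0.73, [370.4, 243.1])]
spool top [(0.96, [104.1, 208.7])]
   -> [ 0.4894  0.3647 -0.0076] 1.27
bead scene [(0.62, [186.3, 187.0]), (0.62, [158.4, 181.0]), (0.38, [235.0, 228.7])]
bead top [(0.74, [401.5, 213.0]), (0.71, [359.1, 206.0]), (0.32, [367.0, 173.4])]
   -> [ 0.4508 -0.3749 -0.0174] 19.46
1.45
```

View pics/sc1.png

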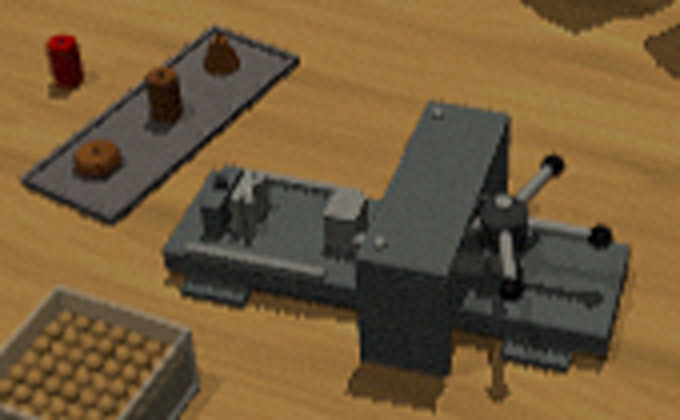

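View pics/tp1.png

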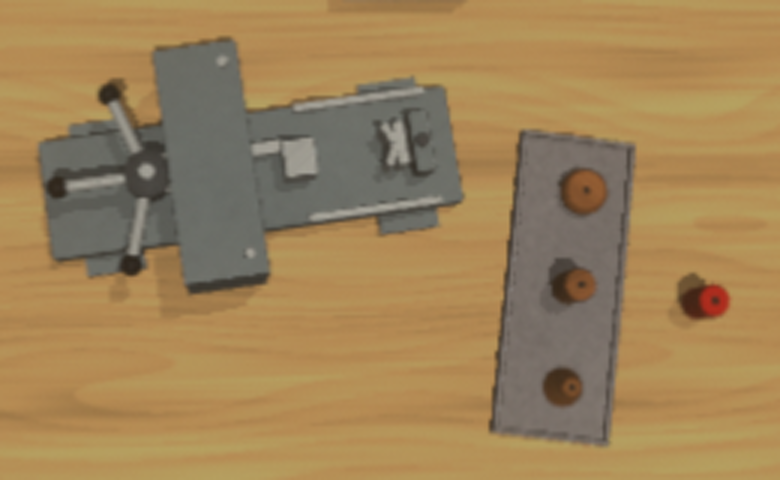

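```bash
cat > fit.py <<'E'
from loc import *
PS={c:vision.camera_params(c) for c in ['scene','top']}
def w(p,v):
    c,s=np.cos(p[2]),np.sin(p[2]); v=np.array(v)/1000.
    return np.array([p[0]+c*v[0]-s*v[1],p[1]+s*v[0]+c*v[1],v[2]])
obs=[('scene',(0,50,104),(248.1,205.5)),('top',(0,50,104),(242.4,161)),('scene',(0,-64,30),(213.7,219.5)),('top',(0,-64,30),(287.1,155.6)),
('scene',(0,100,78),(263.5,215.4)),('top',(0,100,78),(217.2,168.2)),('scene',(0,0,0),(234.4,229.7)),('top',(0,0,0),(261.5,169.1))]
# corners in the top image (from crop: /3 + (170,110))
def tc(a,b): return (170+a/3,110+b/3)
hood=[((92,17,104),tc(231,38)),((92,83,104),tc(154,48)),((-92,17,104),tc(268,275)),((-92,83,104),tc(187,290))]
obs2=[('top',v,uv) for v,uv in hood[:3]]
f=lambda p: np.concatenate([proj(PS[c],w(p,v))-uv for c,v,uv in obs+obs2])
r=least_squares(f,[.59,-.04,.2],loss='soft_l1'); p=r.x
E
python3 - <<'E'
from fit import *
print(p, f(p).reshape(-1,2).round(1).tolist())
vision.camera('top')
im=vision.camera('top');ims=vision.camera('scene')
def poly(im,P,pts,col=(255,255,0),k=3,off=(170,110)):
    q=np.array([(proj(P,w(p,v))-off)*k for v in pts]).round().astype(np.int32); cv2.polylines(im,[q],True,col,1)
big=cv2.resize(im[110:270,170:430],None,fx=3,fy=3,interpolation=cv2.INTER_CUBIC)
sb=cv2.resize(ims[160:265,140:310],None,fx=4,fy=4,interpolation=cv2.INTER_CUBIC)
H=[(92,17,104),(92,83,104),(-92,83,104),(-92,17,104)]
def circ(x,y,z,r): return [(x+r*np.cos(a),y+r*np.sin(a),z) for a in np.linspace(0,6.28,24)]
for b,c,k,o in ((big,'top',3,(170,110)),(sb,'scene',4,(140,160))):
    P=PS[c]
    poly(b,P,H,k=k,off=o); poly(b,P,[(50,-172,30),(50,172,30),(-50,172,30),(-50,-172,30)],(0,255,0),k,o)
    poly(b,P,circ(0,-64,30,14),(255,0,0),k,o); poly(b,P,circ(0,100,91,19),(255,0,255),k,o); poly(b,P,circ(0,100,78,72),(0,0,255),k,o)
cv2.imwrite('pics/o1.png',big[...,::-1]);cv2.imwrite('pics/o2.png',sb[...,::-1])
B=PS['top'];S=PS['scene']
print('bead c',tri([(B,np.array((359.7,203.8))),(S,np.array((181.1,182.4)))]), 'origin',tri([(B,np.array((359.1,206))),(S,np.array((181.1+.5,187.)))]))
for q in['bead_center','bead']:
  for c in ['top','scene']:
    print(q,c,[(round(x['p'],2),np.round(x['xy'],1).tolist()) for x in pinpoint(c,q)])
for c in ['top','scene']:
    for m in regions_of(c,'bead')[:4]: print(c,m['p'],m['rect'])
E
```

```text
[ 0.59004312 -0.03976865  0.12969339] [[0.0, -0.5], [-2.5, 1.4], [-0.9, -2.6], [-1.5, 5.9], [1.2, -0.8], [1.9, -0.7], [-1.5, -2.1], [-1.7, -1.9], [1.3, -0.7], [-1.1, -0.0], [0.7, -1.9]]
bead c (array([ 0.48877359, -0.28345665,  0.03519114]), np.float64(0.18080199647963013)) origin (array([ 0.48489872, -0.28828955,  0.01099144]), np.float64(0.40597733355147625))
bead_center top [(0.62, [368.3, 203.2]), (0.42, [405.3, 210.2])]
bead_center scene [(0.63, [154.5, 175.1]), (0.59, [183.0, 184.7])]
bead top [(0.73, [404.3, 208.3]), (0.71, [358.9, 203.5])]
bead scene [(0.62, [186.3, 187.3]), (0.48, [157.2, 179.2])]
top 0.49 [405.4, 210.8, 12.1, 11.5]
top 0.45 [98.0, 207.7, 29.0, 24.7]
scene 0.39 [158.0, 175.2, 6.2, 12.6]
```

View pics/o1.png

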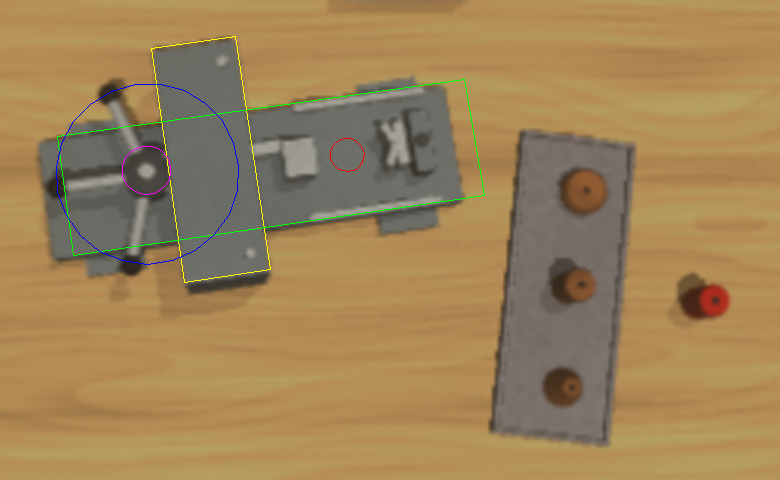

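View pics/o2.png

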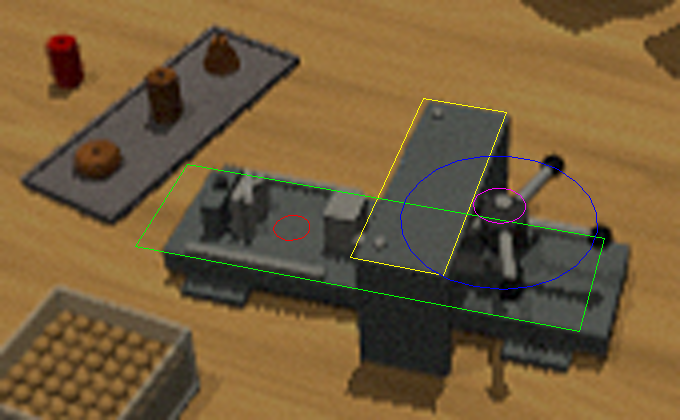

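Run:
```python
from fit import *
print('vise',p)
T=PS['top']
print('bead top',onz(T,tc(579,285),.049), onz(PS['scene'],(140+161/4,160+73/4),.049))
yaw=p[2]
ax=w(p,(0,100,78)); print('axis',ax,'hub from img',onz(T,tc(147,171),.091),'nest',w(p,(0,-64,30)))
for b in [(110,92),(55,187),(130,264)]:
    X=onz(T,tc(*b),.078); d=X-ax; print(np.hypot(*d[:2]), np.degrees(np.arctan2(d[1],d[0])-yaw))
o=ctrl.get_obs();x=np.array(o['eef_pos'])
from scipy.spatial.transform import Rotation as Ro
q=o['eef_rot'];R=Ro.from_quat([q[1],q[2],q[3],q[0]]).as_matrix();print(R.round(3))
d=np.array([.487,-.284,.24])-x
print('tool cm',(R.T@d*100).round(2))
```

```text
vise [ 0.59004312 -0.03976865  0.12969339]
bead top [ 0.48477003 -0.28780033  0.049     ] [ 0.48444941 -0.28671387  0.049     ]
axis [0.5771101  0.05939151 0.078     ] hub from img [0.57596848 0.058661   0.091     ] nest [ 0.59832024 -0.10323115  0.03      ]
0.07145745679263764 16.611081054941142
0.0733213129371471 90.73740808989693
0.07345975048540049 161.61751202343254
[[ 0.325  0.    -0.946]
 [ 0.946  0.     0.325]
 [ 0.    -1.    -0.   ]]
tool cm [-68.55   1.63 -55.29]
```

Request:
apply_moves(increments=[{"x":-68.8,"y":4,"z":-55.2,"ay":1.11,"grip":0.4},{"x":-68.8,"y":4,"z":-55.2,"ay":1.11,"grip":0.4},{"x":-68.8,"y":4,"z":-55.2,"ay":1.11,"grip":0.4},{"x":-68.8,"y":4,"z":-55.2,"ay":1.11,"grip":0.4},{"x":-68.8,"y":4,"z":-55.2,"ay":1.11,"grip":0.4},{"x":-68.8,"y":4,"z":-55.2,"ay":1.11,"grip":0.4},{"x":-68.8,"y":4,"z":-55.2,"ay":1.11,"grip":0.4},{"x":-68.8,"y":4,"z":-55.2,"ay":1.11,"grip":0.4},{"x":-68.8,"y":4,"z":-55.2,"ay":1.11,"grip":0.4},{"x":-68.8,"y":4,"z":-55.2,"ay":1.11,"grip":0.4},{"x":-68.8,"y":4,"z":-55.2,"ay":1.11,"grip":0.4},{"x":-68.8,"y":4,"z":-55.2,"ay":1.11,"grip":0.4}])

```text
invalid input
```

Request:
apply_moves(increments=[{"x":-4.8,"y":0.3,"z":-3.8,"ay":0.1,"grip":0.4},{"x":-9.6,"y":0.6,"z":-7.6,"ay":0.2,"grip":0.4}])

```text
invalid input
```

Request:
apply_moves(increments=[{"x":-4.8,"y":0.3,"z":-3.8,"ax":0.0,"ay":0.1,"az":0.0,"grip":0.4},{"x":-9.6,"y":0.6,"z":-7.6,"ax":0.0,"ay":0.2,"az":0.0,"grip":0.4}])

```text
time_s: 2.15
eef_pos: [0.2276, 0.4273, 0.25]
eef_rot: [-0.614, 0.614, 0.351, -0.351]
wrist_force: [1.2, 0.0, 0.4]
opening: 0.612
```

Request:
apply_moves(increments=[{"x":-48.5,"y":4,"z":-58.3,"ax":0,"ay":0.91,"az":0,"grip":0.4},{"x":-48.5,"y":4,"z":-58.3,"ax":0,"ay":0.91,"az":0,"grip":0.4},{"x":-48.5,"y":4,"z":-58.3,"ax":0,"ay":0.91,"az":0,"grip":0.4},{"x":-48.5,"y":4,"z":-58.3,"ax":0,"ay":0.91,"az":0,"grip":0.4},{"x":-48.5,"y":4,"z":-58.3,"ax":0,"ay":0.91,"az":0,"grip":0.4},{"x":-48.5,"y":4,"z":-58.3,"ax":0,"ay":0.91,"az":0,"grip":0.4},{"x":-48.5,"y":4,"z":-58.3,"ax":0,"ay":0.91,"az":0,"grip":0.4},{"x":-48.5,"y":4,"z":-58.3,"ax":0,"ay":0.91,"az":0,"grip":0.4},{"x":-48.5,"y":4,"z":-58.3,"ax":0,"ay":0.91,"az":0,"grip":0.4},{"x":-48.5,"y":4,"z":-58.3,"ax":0,"ay":0.91,"az":0,"grip":0.4},{"x":-48.5,"y":4,"z":-58.3,"ax":0,"ay":0.91,"az":0,"grip":0.4},{"x":-48.5,"y":4,"z":-58.3,"ax":0,"ay":0.91,"az":0,"grip":0.4}])

```text
time_s: 3.65
eef_pos: [0.4808, -0.2789, 0.2108]
eef_rot: [-0.705, 0.706, 0.045, -0.045]
wrist_force: [0.2, 0.2, 0.4]
opening: 0.601
```

```bash
cat >> h.py <<'E'
from scipy.spatial.transform import Rotation as Ro
def tool():
    o=ctrl.get_obs();q=o['eef_rot'];return np.array(o['eef_pos']),Ro.from_quat([q[1],q[2],q[3],q[0]]).as_matrix(),o
E
python3 - <<'E'
from h import *
x,R,o=tool(); P=vision.camera_params('wrist')
print(x,R.round(3).tolist(),o['opening'])
save('wrist','w1.png',scale=1.5)
for q in ['bead_center','bead']:
    for r in pinpoint('wrist',q)[:4]: print(q,round(r['p'],2),np.round(r['xy'],1),onz(P,r['xy'],.027 if q!='bead' else .005).round(4))
print(proj(P,[.4846,-.287,.049]))
E
```

```text
[ 0.48076207 -0.278898    0.21075954] [[0.992, 0.001, -0.128], [0.128, -0.001, 0.992], [0.001, -1.0, -0.001]] 0.60063714730847
bead_center 0.92 [266.8 191.4] [ 0.4892 -0.2904  0.027 ]
bead_center 0.66 [238.3 285.3] [ 0.4722 -0.4019  0.027 ]
bead 0.59 [266.5 186.5] [ 0.4894 -0.2909  0.005 ]
bead 0.57 [240.6 274.1] [ 0.4733 -0.4007  0.005 ]
[263.02086469 193.56544162]
```

View pics/w1.png

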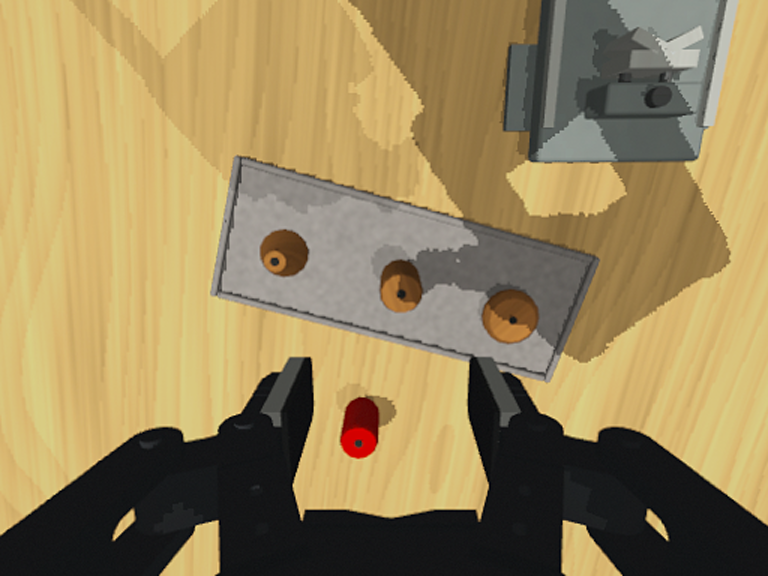

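Run:
```python
from h import *
x,R,o=tool(); P=vision.camera_params('wrist')
X=onz(P,(401/1.5,294/1.5),.049); print('bead',X, 'disc',onz(P,(512/1.5,319/1.5),.021),'cone',onz(P,(275/1.5,261/1.5),.035))
for t in (np.array([.487,-.288,.0415]),np.array([X[0],X[1],.0415])): print((R.T@(t-x)*100).round(2))
# anvil
print('V pts',[onz(P,(a/1.5,b/1.5),.064).round(4).tolist() for a,b in [(612,62),(655,70),(697,55),(704,33),(609,40)]])
save('wrist','w1c.png',(240,160,300,240),6)
```

```text
bead [ 0.48815226 -0.28882971  0.049     ] disc [ 0.56956203 -0.30519208  0.021     ] cone [ 0.40530049 -0.28098721  0.035     ]
[ 0.57 16.82 -0.96]
[ 0.67 16.82 -1.05]
V pts [[0.5785, -0.1478, 0.064], [0.6013, -0.1489, 0.064], [0.6202, -0.1398, 0.064], [0.6205, -0.1298, 0.064], [0.5743, -0.1382, 0.064]]
```

View pics/w1c.png

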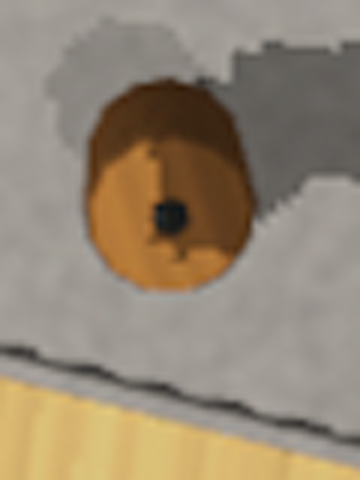

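Request:
apply_moves(increments=[{"x":0.6,"y":5,"z":-1,"ax":0,"ay":0,"az":0,"grip":0.4},{"x":0.6,"y":10,"z":-1,"ax":0,"ay":0,"az":0,"grip":0.4},{"x":0.6,"y":14,"z":-1,"ax":0,"ay":0,"az":0,"grip":0.4},{"x":0.6,"y":16,"z":-1,"ax":0,"ay":0,"az":0,"grip":0.4},{"x":0.6,"y":17.2,"z":-1,"ax":0,"ay":0,"az":0,"grip":0.4},{"x":0.6,"y":17.2,"z":-1,"ax":0,"ay":0,"az":0,"grip":0.4}])

```text
time_s: 4.6
eef_pos: [0.4873, -0.2863, 0.0383]
eef_rot: [0.706, -0.705, -0.045, 0.045]
wrist_force: [-0.4, -0.1, 0.8]
opening: 0.599
```

Run:
```python
from h import *
print(tool()[0],tool()[2]['wrist_force'])
save('wrist','w2.png',scale=1.2)
```

```text
[ 0.48727419 -0.2863074   0.03833649] [-0.41819161 -0.07224879  0.78183747]
```

View pics/w2.png

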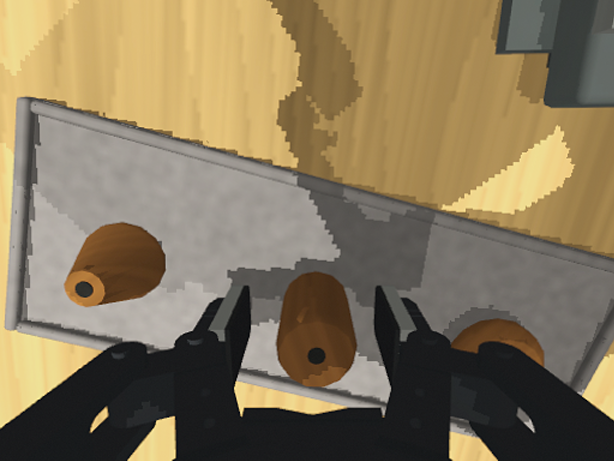

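Request:
apply_moves(increments=[{"x":0,"y":0,"z":0,"ax":0,"ay":0,"az":0,"grip":1},{"x":0,"y":0,"z":0,"ax":0,"ay":0,"az":0,"grip":1},{"x":0,"y":0,"z":0,"ax":0,"ay":0,"az":0,"grip":1},{"x":0,"y":0,"z":0,"ax":0,"ay":0,"az":0,"grip":1},{"x":0,"y":0,"z":0,"ax":0,"ay":0,"az":0,"grip":1}])

```text
time_s: 5.28
eef_pos: [0.4888, -0.2877, 0.0408]
eef_rot: [-0.705, 0.706, 0.046, -0.044]
wrist_force: [0.1, 1.0, 6.7]
opening: 0.312
```

Run:
```python
from h import *
x,R,o=tool()
print(x,o['wrist_force'],o['opening'])
P=vision.camera_params('wrist')
im=save('wrist','w3.png',(200,200,340,384),4)
c=proj(P,[x[0],x[1],.049]);print(c, (c-[200,200])*4)
```

```text
[ 0.48877289 -0.28771887  0.0408209 ] [0.09481087 1.04957758 6.69172572] 0.3121139209357448
[260.92722348 287.12194732] [243.70889393 348.48778929]
```

View pics/w3.png

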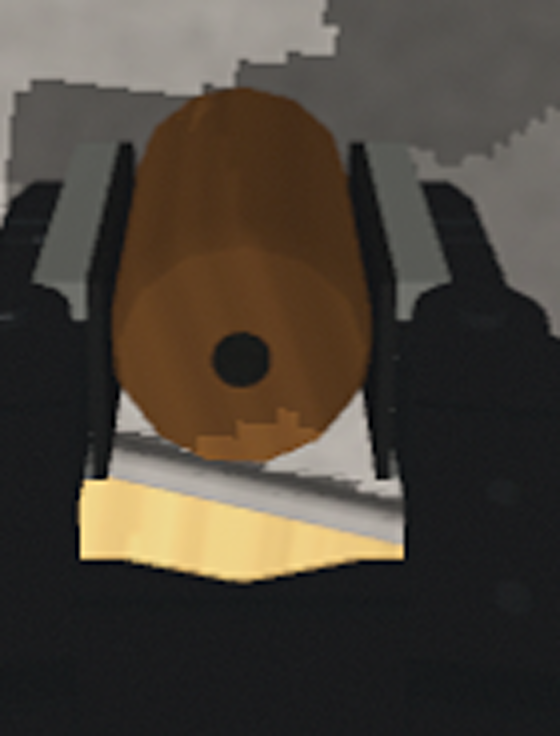

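Request:
apply_moves(increments=[{"x":0,"y":-2,"z":0,"ax":0,"ay":0,"az":0,"grip":1},{"x":0,"y":-6,"z":0,"ax":0,"ay":0,"az":0,"grip":1},{"x":2,"y":-11,"z":2,"ax":0,"ay":0,"az":0,"grip":1},{"x":5,"y":-15,"z":6,"ax":0,"ay":0,"az":0,"grip":1},{"x":8,"y":-18,"z":10,"ax":0,"ay":0,"az":0,"grip":1},{"x":11,"y":-18,"z":14,"ax":0,"ay":0,"az":0,"grip":1},{"x":13,"y":-18,"z":16.7,"ax":0,"ay":0,"az":0,"grip":1},{"x":13,"y":-18,"z":16.7,"ax":0,"ay":0,"az":0,"grip":1}])

```text
time_s: 6.32
eef_pos: [0.5969, -0.103, 0.2212]
eef_rot: [-0.705, 0.706, 0.047, -0.045]
wrist_force: [-1.2, -0.7, -0.8]
opening: 0.308
```

Run:
```python
from h import *
x,R,o=tool()
print(x,o['wrist_force'],o['opening'])
P=vision.camera_params('wrist')
im=save('wrist','w4.png',scale=1.5); np.save('w4.npy',im); np.save('w4P.npy',P,allow_pickle=True)
for q in ['nest','jaw','vise','hood']:
    for r in pinpoint('wrist',q)[:2]: print(q,round(r['p'],2),np.round(r['xy'],1),onz(P,r['xy'],dict(nest=.03,jaw=.03,vise=0,hood=.104)[q]).round(4))
```

```text
[ 0.59689425 -0.10297246  0.22118785] [-1.15835026 -0.70694599 -0.7610385 ] 0.30806017933513985
nest 0.76 [265.7 178.1] [ 0.6033 -0.1028  0.03  ]
jaw 0.79 [261.1 146.9] [ 0.5944 -0.0718  0.03  ]
vise 0.97 [262.5 110.7] [ 0.5916 -0.0376  0.    ]
hood 0.86 [265.4  39.5] [0.5858 0.0108 0.104 ]
```

View pics/w4.png

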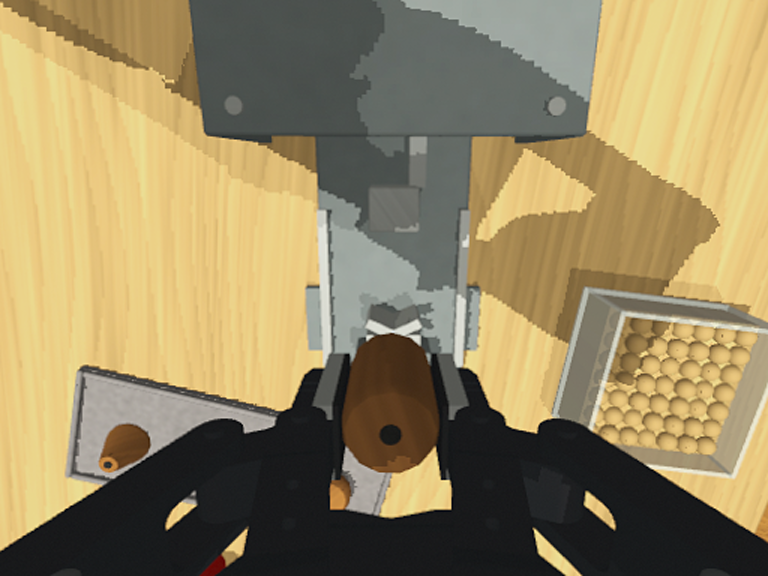

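Run:
```python
from h import *
P=np.load('w4P.npy',allow_pickle=True).item()
f=lambda a,b,z:onz(P,(a/1.5,b/1.5),z)
def show(n,a,b,z1):
    A,B=f(*a,z1),f(*b,z1); print(n,((A+B)/2)[:2].round(4),'width',np.linalg.norm(A-B).round(4),'ang',np.arctan2(*(B-A)[1::-1]).round(3))
show('hood',(206,134),(586,134),.104)
show('jawback',(370,187),(419,187),.064)
show('jawfront',(371,231),(418,231),.064)
show('bed',(317,200),(471,200),.03)
show('bolts',(234,105),(557,105),.104)
show('V',(366,330),(424,330),.064)
```

```text
hood [ 0.5894 -0.0215] width 0.182 ang 0.131
jawback [ 0.5926 -0.0482] width 0.0285 ang 0.13
jawfront [ 0.5961 -0.0735] width 0.0281 ang 0.13
bed [ 0.5942 -0.0584] width 0.1013 ang 0.13
bolts [ 0.5874 -0.0088] width 0.1522 ang 0.131
V [ 0.6048 -0.136 ] width 0.0369 ang 0.129
```

Run:
```python
from h import *
P=np.load('w4P.npy',allow_pickle=True).item()
x,R,o=tool(); print(x)
b=onz(P,(390.5/1.5,434.5/1.5),x[2]+.0082); print('bead',b)
for n in ([.5999,-.1018],[.5995,-.1025]):
    d=np.array([n[0]-b[0],n[1]-b[1],.066-x[2]]); print((R.T@d*100).round(2))
```

```text
[ 0.5956813  -0.10631378  0.22071606]
bead [ 0.59684936 -0.10446716  0.22891606]
[ 0.31 15.47  0.27]
[ 0.26 15.47  0.2 ]
```

Run:
```python
from h import *
for i in range(3):
    x,R,o=tool(); P=vision.camera_params('wrist'); print(x,o['dq'].round(3),o['time_s'],-np.array(P['R']).T@P['t'], onz(P,(390.5/1.5,434.5/1.5),.2289),o['wrist_force'])
    im=vision.camera('wrist')
a=np.load('w4.npy'); print(np.abs(a.astype(int)-im).mean(), cv2.phaseCorrelate(a[:190,100:410,0].astype(np.float64),im[:190,100:410,0].astype(np.float64)))
```

```text
[ 0.5956813  -0.10631378  0.22071606] [-0.002  0.002  0.001  0.002 -0.     0.002] 6.575 [ 0.58608671 -0.03589492  0.33910084] [ 0.59561856 -0.10751123  0.2289    ] [ 0.0881598  -0.44101302 -0.86013136]
[ 0.59570413 -0.10635258  0.22069703] [ 0.     0.    -0.003  0.001  0.001  0.002] 6.625 [ 0.58611846 -0.03592862  0.33910372] [ 0.59564312 -0.10753837  0.2289    ] [-0.2945137  -0.73219435 -0.13992425]
[ 0.5957539  -0.10626463  0.22072527] [ 0.004  0.002  0.     0.001 -0.001  0.   ] 6.675 [ 0.5861591  -0.03587449  0.33910789] [ 0.59568938 -0.10747955  0.2289    ] [ 0.31062775  0.19492182 -0.30217709]
6.135835435655382 ((1.2974441657901252, -0.3301240342636902), 0.5548257096145054)
```

Request:
apply_moves(increments=[{"x":0.5,"y":3,"z":0.5,"ax":0,"ay":0,"az":0,"grip":1},{"x":0.5,"y":7,"z":0.5,"ax":0,"ay":0,"az":0,"grip":1},{"x":0.5,"y":11,"z":0.5,"ax":0,"ay":0,"az":0,"grip":1},{"x":0.5,"y":13.5,"z":0.5,"ax":0,"ay":0,"az":0,"grip":1},{"x":0.5,"y":14.5,"z":0.5,"ax":0,"ay":0,"az":0,"grip":1},{"x":0.5,"y":15,"z":0.5,"ax":0,"ay":0,"az":0,"grip":1},{"x":0.5,"y":15,"z":0.5,"ax":0,"ay":0,"az":0,"grip":1},{"x":0.5,"y":15,"z":0.5,"ax":0,"ay":0,"az":0,"grip":1}])

```text
time_s: 7.72
eef_pos: [0.6013, -0.1012, 0.0719]
eef_rot: [-0.705, 0.707, 0.046, -0.043]
wrist_force: [0.8, 0.1, 0.9]
opening: 0.311
```

Run:
```python
from h import *
x,R,o=tool()
print(x,o['wrist_force'],o['opening'])
save('wrist','w5.png',(130,80,400,384),2.2)
save('scene','s5.png',(140,180,290,265),5)
```

```text
[ 0.60130987 -0.10119624  0.07194092] [0.83734627 0.14362004 0.8813141 ] 0.3105848729683989
```

View pics/w5.png

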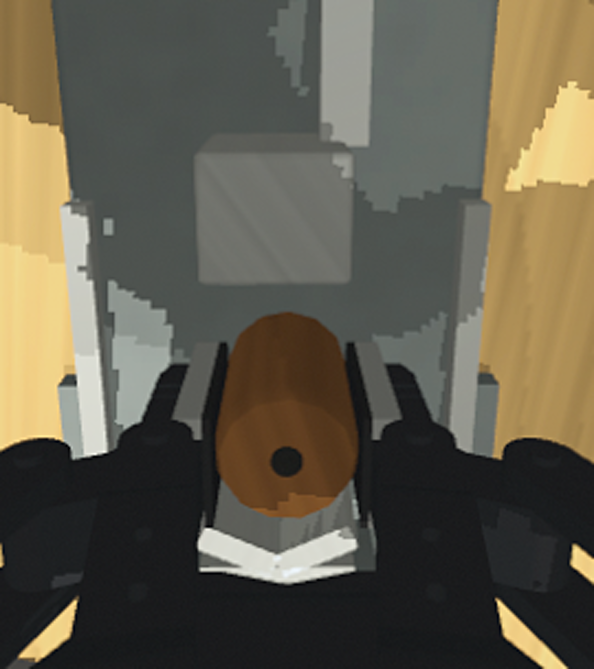

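View pics/s5.png

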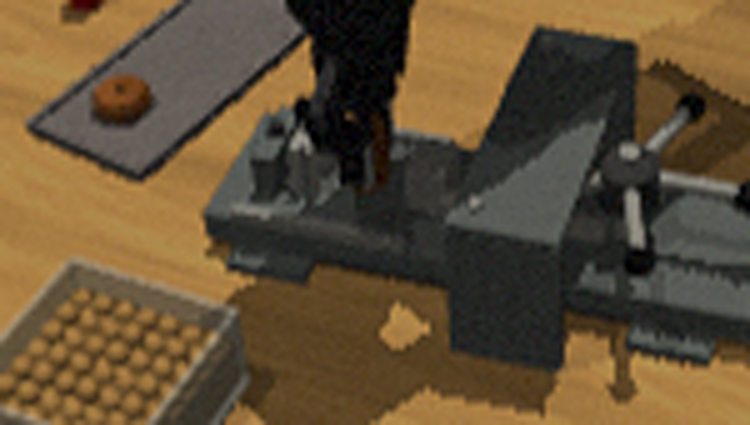

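Request:
apply_moves(increments=[{"x":0,"y":0.2,"z":0,"ax":0,"ay":0,"az":0,"grip":1},{"x":0,"y":0.4,"z":0,"ax":0,"ay":0,"az":0,"grip":1},{"x":0,"y":0.5,"z":0,"ax":0,"ay":0,"az":0,"grip":1},{"x":0,"y":0.6,"z":0,"ax":0,"ay":0,"az":0,"grip":1},{"x":0,"y":0.6,"z":0,"ax":0,"ay":0,"az":0,"grip":1}])

```text
time_s: 8.45
eef_pos: [0.6011, -0.1011, 0.0659]
eef_rot: [-0.705, 0.707, 0.046, -0.043]
wrist_force: [-1.9, 0.0, 1.4]
opening: 0.314
```

Request:
apply_moves(increments=[{"x":0,"y":0.1,"z":0,"ax":0,"ay":0,"az":0,"grip":1},{"x":0,"y":0.15,"z":0,"ax":0,"ay":0,"az":0,"grip":1},{"x":0,"y":0.15,"z":0,"ax":0,"ay":0,"az":0,"grip":1}])

```text
time_s: 8.82
eef_pos: [0.6012, -0.1011, 0.0658]
eef_rot: [-0.705, 0.707, 0.046, -0.043]
wrist_force: [-5.1, 1.4, 12.5]
opening: 0.314
```

Request:
apply_moves(increments=[{"x":0,"y":0,"z":0,"ax":0,"ay":0,"az":0,"grip":1},{"x":0,"y":0,"z":0,"ax":0,"ay":0,"az":0,"grip":0.45},{"x":0,"y":0,"z":0,"ax":0,"ay":0,"az":0,"grip":0.45},{"x":0,"y":0,"z":0,"ax":0,"ay":0,"az":0,"grip":0.45},{"x":0,"y":-2,"z":0,"ax":0,"ay":0,"az":0,"grip":0.45},{"x":0,"y":-5,"z":0,"ax":0,"ay":0,"az":0,"grip":0.45},{"x":0,"y":-9,"z":0,"ax":0,"ay":0,"az":0,"grip":0.45},{"x":0,"y":-12,"z":0,"ax":0,"ay":0,"az":0,"grip":0.45},{"x":0,"y":-12,"z":0,"ax":0,"ay":0,"az":0,"grip":0.45}])

```text
time_s: 9.95
eef_pos: [0.6029, -0.1015, 0.1905]
eef_rot: [-0.703, 0.708, 0.048, -0.041]
wrist_force: [0.2, -0.2, -0.5]
opening: 0.549
```

Run:
```python
from h import *
x,R,o=tool()
print(x,o['wrist_force'],o['opening'])
P=vision.camera_params('wrist')
im=save('wrist','w6.png',scale=1.5); np.save('w6P.npy',P,allow_pickle=True)
save('scene','s6.png',(140,180,290,265),5)
for q in ['bead_center','bead','nest','jaw']:
    for r in pinpoint('wrist',q)[:2]: print(q,round(r['p'],2),np.round(r['xy'],1),onz(P,r['xy'],.052 if q=='bead_center' else .03).round(4))
```

```text
[ 0.60293327 -0.10148355  0.1905186 ] [ 0.1956965  -0.15294279 -0.53907549] 0.5493849398248315
bead_center 0.67 [256.4 192.2] [ 0.6012 -0.1033  0.052 ]
bead_center 0.53 [256.5 110.7] [ 0.593 -0.036  0.052]
bead 0.64 [258.8 182.9] [ 0.6031 -0.1003  0.03  ]
nest 0.71 [255.4 182.5] [ 0.5999 -0.1004  0.03  ]
nest 0.37 [256.2 153.2] [ 0.5973 -0.0732  0.03  ]
jaw 0.68 [254.3 152.2] [ 0.5955 -0.0725  0.03  ]
```

View pics/w6.png

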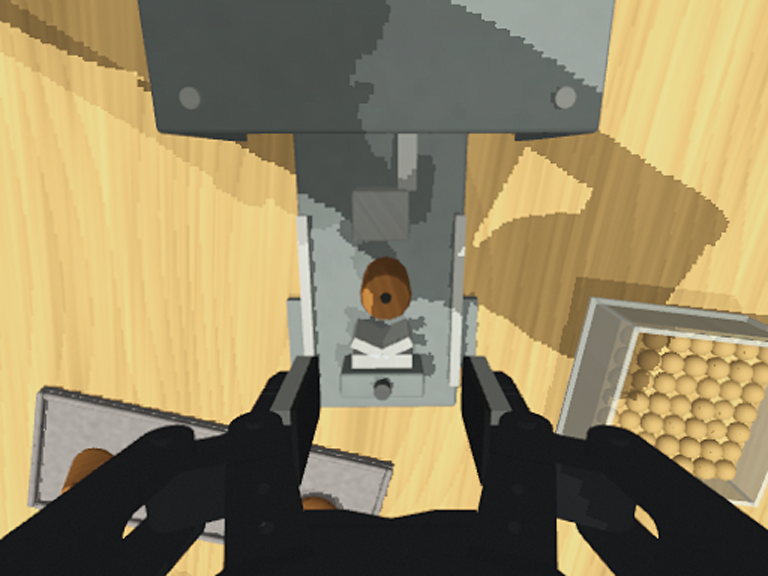

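View pics/s6.png

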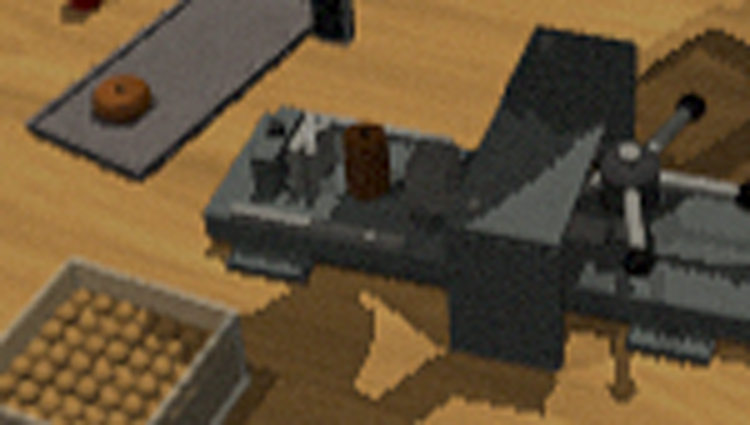

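Request:
apply_moves(increments=[{"x":-0.3,"y":-1,"z":3,"ax":0,"ay":-0.18,"az":0,"grip":1},{"x":-0.7,"y":-2,"z":6,"ax":0,"ay":-0.36,"az":0,"grip":1},{"x":-1.2,"y":-3,"z":9,"ax":0,"ay":-0.54,"az":0,"grip":1},{"x":-1.6,"y":-3,"z":12,"ax":0,"ay":-0.72,"az":0,"grip":1},{"x":-2,"y":-3,"z":15,"ax":0,"ay":-0.9,"az":0,"grip":1},{"x":-2.4,"y":-3,"z":18,"ax":0,"ay":-1.08,"az":0,"grip":1},{"x":-2.7,"y":-3,"z":20.5,"ax":0,"ay":-1.26,"az":0,"grip":1},{"x":-2.7,"y":-3,"z":20.5,"ax":0,"ay":-1.44,"az":0,"grip":1},{"x":-2.7,"y":-3,"z":20.5,"ax":0,"ay":-1.62,"az":0,"grip":1},{"x":-2.7,"y":-3,"z":20.5,"ax":0,"ay":-1.8,"az":0,"grip":1},{"x":-2.7,"y":-3,"z":20.5,"ax":0,"ay":-1.88,"az":0,"grip":1},{"x":-2.7,"y":-3,"z":20.5,"ax":0,"ay":-1.88,"az":0,"grip":1}])

```text
time_s: 11.75
eef_pos: [0.547, 0.0996, 0.213]
eef_rot: [0.38, -0.381, -0.595, 0.597]
wrist_force: [-0.1, -0.7, 0.7]
opening: -0.005
```

Run:
```python
from h import *
x,R,o=tool()
print(x,R.round(3).tolist(),o['wrist_force'],o['opening'],o['q'])
P=vision.camera_params('wrist'); print(-np.array(P['R']).T@P['t'])
im=save('wrist','w7.png',scale=1.5); np.save('w7P.npy',P,allow_pickle=True)
save('top','t7.png',(170,110,330,230),4)
save('scene','s7.png',(200,150,330,265),4)
```

```text
[0.5469656  0.09957805 0.21301009] [[-0.421, -0.001, -0.907], [0.907, -0.002, -0.421], [-0.001, -1.0, 0.001]] [-0.1311393  -0.66778636  0.73212699] -0.004911214346893911 [-3.23982013e-02  1.81828756e-01  1.69700561e+00 -1.98708986e-03
  1.26325551e+00 -2.03670942e+00]
[0.48244723 0.07014703 0.3316571 ]
```

View pics/w7.png

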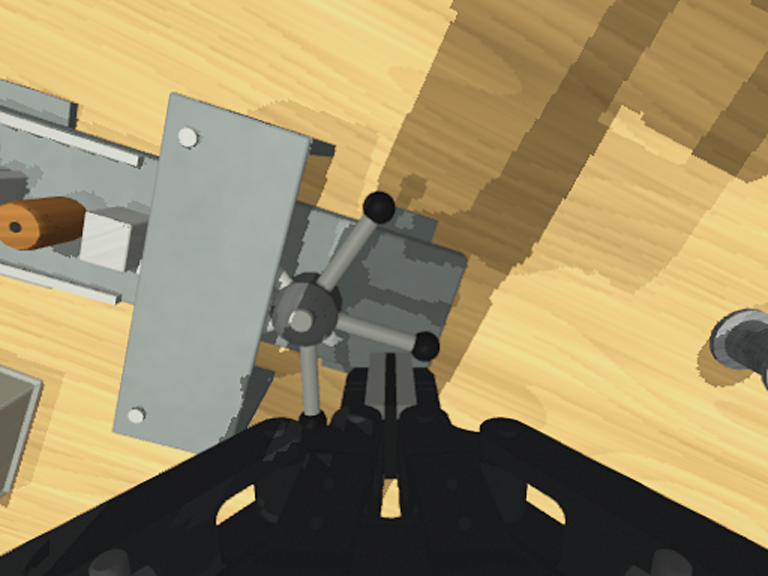

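View pics/t7.png

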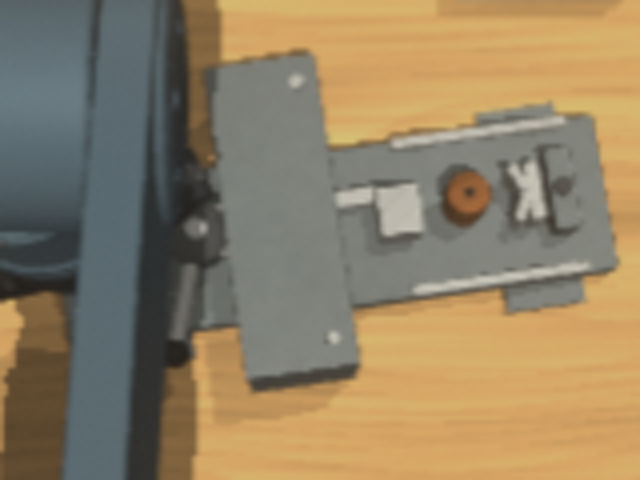

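View pics/s7.png

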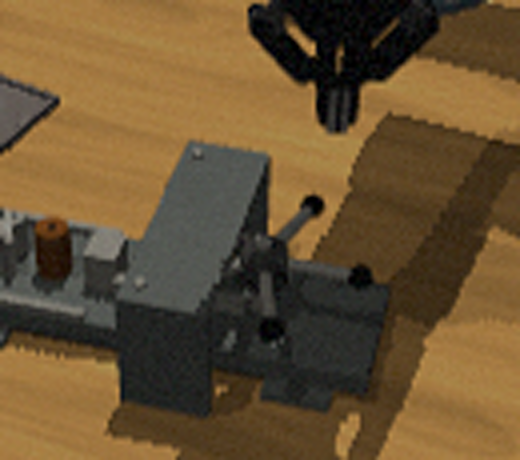

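```bash
cat > wheel.py <<'E'
from h import *
from scipy.optimize import least_squares
YAW=.130
def fitwheel(P,balls,ids,scale=1.5,z=.078):
    X=np.array([onz(P,(a/scale,b/scale),z)[:2] for a,b in balls])
    def f(q): 
        return np.concatenate([X[i]-(q[:2]+.072*np.array([np.cos(q[2]+np.radians(72*k)),np.sin(q[2]+np.radians(72*k))])) for i,k in enumerate(ids)])
    r=least_squares(f,[.578,.06,.3+YAW]); return r.x[:2],np.degrees(r.x[2]-YAW),np.abs(r.fun).max(),X
E
python3 - <<'E'
from wheel import *
P=np.load('w7P.npy',allow_pickle=True).item()
a,s,e,X=fitwheel(P,[(379,207),(426,347),(312,418)],[0,1,2]); print('axis',a,'spoke0 vise deg',s,e,X)
f=lambda u,v,z:onz(P,(u/1.5,v/1.5),z)[:2]
print('hub',f(301,321,.093),'hub disc',f(306,311,.091))
A,B=f(310,140,.104),f(205,456,.104); print('hood far edge',A,B,'y83?', 'bolts',f(188,137,.104),f(137,415,.104))
yd=np.array([-np.sin(YAW),np.cos(YAW)])
for n in (A,B): print('edge to axis along y',(a-n)@yd)
x,R,o=tool(); print(x,(x[:2]-a), np.hypot(*(x[:2]-a)),np.degrees(np.arctan2(*(x[:2]-a)[::-1])-YAW))
E
```

```text
axis [0.56806918 0.13762073] spoke0 vise deg -162.40749725256745 0.06693830823221751 [[0.50715022 0.07413244]
 [0.56964539 0.133102  ]
 [0.64169218 0.09000783]]
hub [0.57956456 0.06075361] hub disc [0.57384184 0.06099431]
hood far edge [0.4901921  0.03179603] [0.67312724 0.04221905] y83? bolts [ 0.51299099 -0.01988766] [6.63808619e-01 5.55217361e-06]
edge to axis along y 0.09483621062272601
edge to axis along y 0.10821578274324355
[0.54719969 0.09955719 0.21343884] [-0.02086949 -0.03806354] 0.04340931684444139 -126.18354893821052
```

Run:
```python
from wheel import *
P=np.load('w7P.npy',allow_pickle=True).item()
a,s,e,X=fitwheel(P,[(379,207),(426,347),(312,418)],[2,1,0]); print('axis',a,'spoke0 vise deg',s,e)
x,R,o=tool(); d=x[:2]-a;print(x, np.hypot(*d),np.degrees(np.arctan2(*d[::-1])-YAW), 'psi vise',np.degrees(np.arctan2(R[1,0],R[0,0])-YAW))
```

```text
axis [0.5772356  0.06049874] spoke0 vise deg 17.066906464223965 0.001068271541424165
[0.54719969 0.09955719 0.21343884] 0.049271880069926145 120.11180664808123 psi vise 107.38997558959015
```

```bash
cat > plan.py <<'E'
from wheel import *
A=np.array([.5772,.0605])
def pose():
    x,R,o=tool(); d=x[:2]-A
    return x,R,o,np.hypot(*d)*1000,(np.degrees(np.arctan2(*d[::-1])-YAW)+90)%360-90,np.degrees(np.arctan2(R[1,0],R[0,0])-YAW)
def rel(r,al,psi,z):
    x,R,o,*_=pose(); t=np.radians(al)+YAW
    d=R.T@(np.array([*(A+r/1000*np.array([np.cos(t),np.sin(t)])),z])-x)*100
    cur=np.degrees(np.arctan2(R[1,0],R[0,0])-YAW)
    ay=-np.radians((psi-cur+180)%360-180); return [round(float(v),2) for v in d]+[round(float(ay),3)]
def rows(L):
    for a in L: print(a, rel(*a))
E
python3 - <<'E'
from plan import *
x,R,o,r,al,ps=pose(); print(r,al,ps,o['wrist_force'])
rows([(49,119,91,.2),(49,119,91,.089)])
E
```

```text
49.249188956320204 120.07986413191969 107.38997558959015 [-0.65665016  0.61202064  0.62278658]
(49, 119, 91, 0.2) [-0.0, 1.34, -0.1, 0.286]
(49, 119, 91, 0.089) [0.02, 12.44, -0.1, 0.286]
```

Request:
apply_moves(increments=[{"x":0,"y":1,"z":-0.1,"ax":0,"ay":0.15,"az":0,"grip":1},{"x":0,"y":3,"z":-0.1,"ax":0,"ay":0.286,"az":0,"grip":1},{"x":0,"y":6,"z":-0.1,"ax":0,"ay":0.286,"az":0,"grip":1},{"x":0,"y":9,"z":-0.1,"ax":0,"ay":0.286,"az":0,"grip":1},{"x":0,"y":11.5,"z":-0.1,"ax":0,"ay":0.286,"az":0,"grip":1},{"x":0,"y":12.4,"z":-0.1,"ax":0,"ay":0.286,"az":0,"grip":1},{"x":0,"y":12.4,"z":-0.1,"ax":0,"ay":0.286,"az":0,"grip":1}])

```text
time_s: 12.78
eef_pos: [0.5479, 0.0997, 0.0892]
eef_rot: [0.462, -0.462, -0.535, 0.536]
wrist_force: [-0.7, -0.2, 0.6]
opening: 0.0
```

Run:
```python
from plan import *
x,R,o,r,al,ps=pose(); print(x,r,al,ps,o['wrist_force'],o['torque'])
save('wrist','w8.png',scale=1.5)
rows([(49,al-d,ps-d,.089) for d in range(4,49,4)])
```

```text
[0.54792893 0.09973367 0.08919095] 48.94973715682002 119.27706604117697 90.97863362039973 [-0.6668824  -0.21011699  0.6258385 ] [ 0.02956532 -0.05127545  0.01851463]
(49, np.float64(115.27706604117697), np.float64(86.97863362039973), 0.089) [0.17, 0.1, -0.24, 0.07]
(49, np.float64(111.27706604117697), np.float64(82.97863362039973), 0.089) [0.3, 0.1, -0.56, 0.14]
(49, np.float64(107.27706604117697), np.float64(78.97863362039973), 0.089) [0.4, 0.1, -0.88, 0.21]
(49, np.float64(103.27706604117697), np.float64(74.97863362039973), 0.089) [0.49, 0.1, -1.21, 0.279]
(49, np.float64(99.27706604117697), np.float64(70.97863362039973), 0.089) [0.55, 0.1, -1.55, 0.349]
(49, np.float64(95.27706604117697), np.float64(66.97863362039973), 0.089) [0.59, 0.11, -1.89, 0.419]
(49, np.float64(91.27706604117697), np.float64(62.978633620399734), 0.089) [0.6, 0.11, -2.23, 0.489]
(49, np.float64(87.27706604117697), np.float64(58.978633620399734), 0.089) [0.59, 0.11, -2.57, 0.559]
(49, np.float64(83.27706604117697), np.float64(54.978633620399734), 0.089) [0.56, 0.11, -2.91, 0.628]
(49, np.float64(79.27706604117697), np.float64(50.978633620399734), 0.089) [0.5, 0.11, -3.25, 0.698]
(49, np.float64(75.27706604117697), np.float64(46.978633620399734), 0.089) [0.42, 0.11, -3.58, 0.768]
(49, np.float64(71.27706604117697), np.float64(42.978633620399734), 0.089) [0.31, 0.11, -3.91, 0.838]
```

View pics/w8.png

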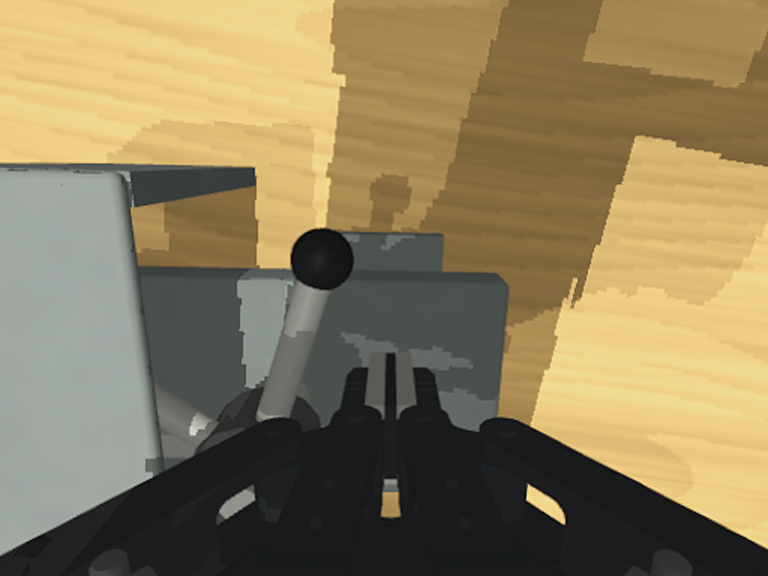

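Request:
apply_moves(increments=[{"x":0.17,"y":0,"z":-0.24,"ax":0,"ay":0.07,"az":0,"grip":1},{"x":0.3,"y":0,"z":-0.56,"ax":0,"ay":0.14,"az":0,"grip":1},{"x":0.4,"y":0,"z":-0.88,"ax":0,"ay":0.21,"az":0,"grip":1},{"x":0.49,"y":0,"z":-1.21,"ax":0,"ay":0.28,"az":0,"grip":1},{"x":0.55,"y":0,"z":-1.55,"ax":0,"ay":0.35,"az":0,"grip":1},{"x":0.59,"y":0,"z":-1.89,"ax":0,"ay":0.42,"az":0,"grip":1},{"x":0.6,"y":0,"z":-2.23,"ax":0,"ay":0.49,"az":0,"grip":1},{"x":0.59,"y":0,"z":-2.57,"ax":0,"ay":0.56,"az":0,"grip":1}])

```text
time_s: 13.82
eef_pos: [0.5731, 0.1095, 0.0915]
eef_rot: [-0.592, 0.593, 0.386, -0.386]
wrist_force: [-3.9, -0.1, 3.1]
opening: 0.005
```

```bash
cat >> plan.py <<'E'
def rep():
    x,R,o,r,al,ps=pose(); d=x[:2]-A; F=o['wrist_force']; t=np.array([d[1],-d[0]])/np.hypot(*d)  # clockwise tangent
    rad=d/np.hypot(*d); M=-(d[0]*F[1]-d[1]*F[0]) # moment about axis, cw +
    Mt=-(o['torque'][2])
    print('r %.1f al %.1f psi %.1f z %.4f'%(r,al,ps,x[2]),'F',F.round(2),'tang %.2f rad %.2f'%(F[:2]@t,F[:2]@rad),'M %.3f tz %.3f sum %.3f'%(M,Mt,M+Mt),'t',round(o['time_s'],2),'dq',np.abs(o['dq']).max().round(3))
    return r,al,ps
E
python3 - <<'E'
from plan import *
r,al,ps=rep()
rows([(49,al-d,ps-d,.089) for d in range(4,57,4)])
E
```

```text
r 49.2 al 87.3 psi 58.8 z 0.0915 F [-3.92 -0.06  3.07] tang -3.91 rad 0.27 M -0.192 tz 0.002 sum -0.190 t 13.82 dq 0.56
(49, np.float64(83.27601311802158), np.float64(54.76490655183338), 0.089) [0.13, 0.25, -0.32, 0.07]
(49, np.float64(79.27601311802158), np.float64(50.76490655183338), 0.089) [0.27, 0.25, -0.63, 0.14]
(49, np.float64(75.27601311802158), np.float64(46.76490655183338), 0.089) [0.37, 0.25, -0.96, 0.209]
(49, np.float64(71.27601311802158), np.float64(42.76490655183338), 0.089) [0.46, 0.25, -1.29, 0.279]
(49, np.float64(67.27601311802158), np.float64(38.76490655183338), 0.089) [0.52, 0.25, -1.62, 0.349]
(49, np.float64(63.27601311802158), np.float64(34.76490655183338), 0.089) [0.56, 0.25, -1.96, 0.419]
(49, np.float64(59.27601311802158), np.float64(30.764906551833377), 0.089) [0.58, 0.25, -2.3, 0.489]
(49, np.float64(55.27601311802158), np.float64(26.764906551833377), 0.089) [0.57, 0.25, -2.65, 0.559]
(49, np.float64(51.27601311802158), np.float64(22.764906551833377), 0.089) [0.53, 0.25, -2.99, 0.628]
(49, np.float64(47.27601311802158), np.float64(18.764906551833377), 0.089) [0.48, 0.25, -3.32, 0.698]
(49, np.float64(43.27601311802158), np.float64(14.764906551833377), 0.089) [0.4, 0.25, -3.66, 0.768]
(49, np.float64(39.27601311802158), np.float64(10.764906551833377), 0.089) [0.3, 0.25, -3.98, 0.838]
(49, np.float64(35.27601311802158), np.float64(6.764906551833377), 0.089) [0.17, 0.25, -4.3, 0.908]
(49, np.float64(31.27601311802158), np.float64(2.764906551833377), 0.089) [0.02, 0.25, -4.61, 0.977]
```

Request:
apply_moves(increments=[{"x":0.13,"y":0.1,"z":-0.32,"ax":0,"ay":0.07,"az":0,"grip":1},{"x":0.27,"y":0.2,"z":-0.63,"ax":0,"ay":0.14,"az":0,"grip":1},{"x":0.37,"y":0.25,"z":-0.96,"ax":0,"ay":0.21,"az":0,"grip":1},{"x":0.46,"y":0.25,"z":-1.29,"ax":0,"ay":0.28,"az":0,"grip":1},{"x":0.52,"y":0.25,"z":-1.62,"ax":0,"ay":0.35,"az":0,"grip":1},{"x":0.56,"y":0.25,"z":-1.96,"ax":0,"ay":0.42,"az":0,"grip":1},{"x":0.58,"y":0.25,"z":-2.3,"ax":0,"ay":0.49,"az":0,"grip":1},{"x":0.57,"y":0.25,"z":-2.65,"ax":0,"ay":0.56,"az":0,"grip":1},{"x":0.53,"y":0.25,"z":-2.99,"ax":0,"ay":0.63,"az":0,"grip":1},{"x":0.48,"y":0.25,"z":-3.32,"ax":0,"ay":0.7,"az":0,"grip":1},{"x":0.4,"y":0.25,"z":-3.66,"ax":0,"ay":0.77,"az":0,"grip":1},{"x":0.3,"y":0.25,"z":-3.98,"ax":0,"ay":0.84,"az":0,"grip":1}])

```text
time_s: 15.32
eef_pos: [0.6114, 0.0972, 0.0907]
eef_rot: [-0.698, 0.699, 0.111, -0.11]
wrist_force: [-1.2, 4.1, 1.2]
opening: -0.0
```

Run:
```python
from plan import *
r,al,ps=rep()
rows([(49,al-d,ps-d,.089) for d in range(4,29,4)])
```

```text
r 50.2 al 39.6 psi 10.5 z 0.0907 F [-1.25  4.07  1.24] tang -3.69 rad 2.13 M -0.185 tz -0.052 sum -0.237 t 15.32 dq 0.527
(49, np.float64(35.61757947229114), np.float64(6.511693135938222), 0.089) [0.05, 0.17, -0.36, 0.07]
(49, np.float64(31.61757947229114), np.float64(2.5116931359382217), 0.089) [0.19, 0.17, -0.68, 0.14]
(49, np.float64(27.61757947229114), np.float64(-1.4883068640617783), 0.089) [0.3, 0.17, -1.0, 0.209]
(49, np.float64(23.61757947229114), np.float64(-5.488306864061778), 0.089) [0.39, 0.17, -1.33, 0.279]
(49, np.float64(19.61757947229114), np.float64(-9.488306864061778), 0.089) [0.45, 0.17, -1.67, 0.349]
(49, np.float64(15.61757947229114), np.float64(-13.488306864061778), 0.089) [0.5, 0.17, -2.0, 0.419]
(49, np.float64(11.61757947229114), np.float64(-17.488306864061776), 0.089) [0.51, 0.17, -2.35, 0.489]
```

Request:
apply_moves(increments=[{"x":0.05,"y":0.1,"z":-0.36,"ax":0,"ay":0.07,"az":0,"grip":1},{"x":0.19,"y":0.15,"z":-0.68,"ax":0,"ay":0.14,"az":0,"grip":1},{"x":0.3,"y":0.15,"z":-1.0,"ax":0,"ay":0.21,"az":0,"grip":1},{"x":0.39,"y":0.15,"z":-1.33,"ax":0,"ay":0.28,"az":0,"grip":1},{"x":0.45,"y":0.15,"z":-1.67,"ax":0,"ay":0.35,"az":0,"grip":1},{"x":0.5,"y":0.15,"z":-2.0,"ax":0,"ay":0.42,"az":0,"grip":1}])

```text
time_s: 16.08
eef_pos: [0.6233, 0.0808, 0.0909]
eef_rot: [0.707, -0.706, 0.037, -0.04]
wrist_force: [-0.4, 4.1, 0.3]
opening: -0.0
```

Run:
```python
from plan import *
r,al,ps=rep()
save('wrist','w9.png',scale=1.2)
rep()
```

```text
r 50.3 al 16.3 psi -13.7 z 0.0909 F [-0.44  4.15  0.29] tang -3.97 rad 1.27 M -0.200 tz -0.036 sum -0.236 t 16.07 dq 0.518
r 50.3 al 15.8 psi -13.8 z 0.0909 F [0.82 4.28 0.98] tang -3.61 rad 2.44 M -0.181 tz -0.055 sum -0.236 t 16.12 dq 0.107
```

View pics/w9.png

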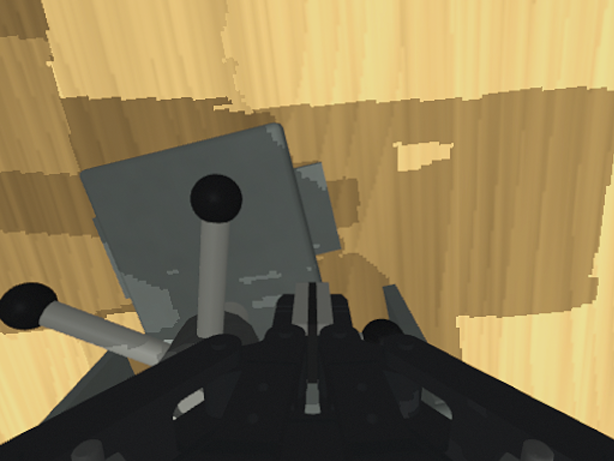

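Run:
```python
from plan import *
r,al,ps=rep()
rows([(50,al+6,ps+4,.0909),(50,al+6,ps+8,.12),(49,60,20,.19),(49,110,90,.213),(49,165,129,.213)])
print(tool()[2]['q'])
```

```text
r 50.3 al 15.8 psi -13.8 z 0.0909 F [0.82 4.28 0.98] tang -3.61 rad 2.44 M -0.181 tz -0.055 sum -0.236 t 16.12 dq 0.107
(50, np.float64(21.755193161414297), np.float64(-9.848034741130446), 0.0909) [-0.31, -0.0, 0.43, -0.07]
(50, np.float64(21.755193161414297), np.float64(-5.848034741130446), 0.12) [-0.29, -2.91, 0.43, -0.14]
(49, 60, 20, 0.19) [-2.96, -9.92, 2.23, -0.591]
(49, 110, 90, 0.213) [-7.04, -12.24, 1.6, -1.812]
(49, 165, 129, 0.213) [-9.21, -12.26, -2.37, -2.493]
[-6.08551668e-02  4.79245754e-01  1.58120001e+00  1.11584700e-03
  1.07601648e+00  5.03081573e-02]
```

Request:
apply_moves(increments=[{"x":-0.31,"y":0,"z":0.43,"ax":0,"ay":-0.07,"az":0,"grip":1},{"x":-0.3,"y":-2.9,"z":0.43,"ax":0,"ay":-0.14,"az":0,"grip":1},{"x":-0.3,"y":-7,"z":0.6,"ax":0,"ay":-0.3,"az":0,"grip":1},{"x":-1.5,"y":-10,"z":1.4,"ax":0,"ay":-0.48,"az":0,"grip":1},{"x":-3,"y":-12,"z":2.2,"ax":0,"ay":-0.66,"az":0,"grip":1},{"x":-4,"y":-12.2,"z":2.1,"ax":0,"ay":-0.84,"az":0,"grip":1},{"x":-5,"y":-12.2,"z":2,"ax":0,"ay":-1.02,"az":0,"grip":1},{"x":-5.5,"y":-12.2,"z":1.9,"ax":0,"ay":-1.2,"az":0,"grip":1},{"x":-6,"y":-12.2,"z":1.8,"ax":0,"ay":-1.38,"az":0,"grip":1},{"x":-6.5,"y":-12.2,"z":1.7,"ax":0,"ay":-1.56,"az":0,"grip":1},{"x":-7,"y":-12.2,"z":1.6,"ax":0,"ay":-1.74,"az":0,"grip":1},{"x":-7,"y":-12.2,"z":1.6,"ax":0,"ay":-1.81,"az":0,"grip":1}])

```text
time_s: 17.62
eef_pos: [0.5552, 0.1038, 0.214]
eef_rot: [-0.464, 0.468, 0.534, -0.53]
wrist_force: [-0.3, 0.3, 0.4]
opening: -0.002
```

Run:
```python
from plan import *
P=vision.camera_params('wrist')
save('wrist','w10.png',scale=1.5); np.save('w10P.npy',P,allow_pickle=True)
r,al,ps=rep()
save('scene','s10.png',(140,150,330,265),4)
```

```text
r 48.5 al 109.3 psi 90.2 z 0.2140 F [ 0.93 -0.32  0.55] tang 0.69 rad -0.70 M 0.034 tz -0.021 sum 0.012 t 17.68 dq 0.125
```

View pics/w10.png

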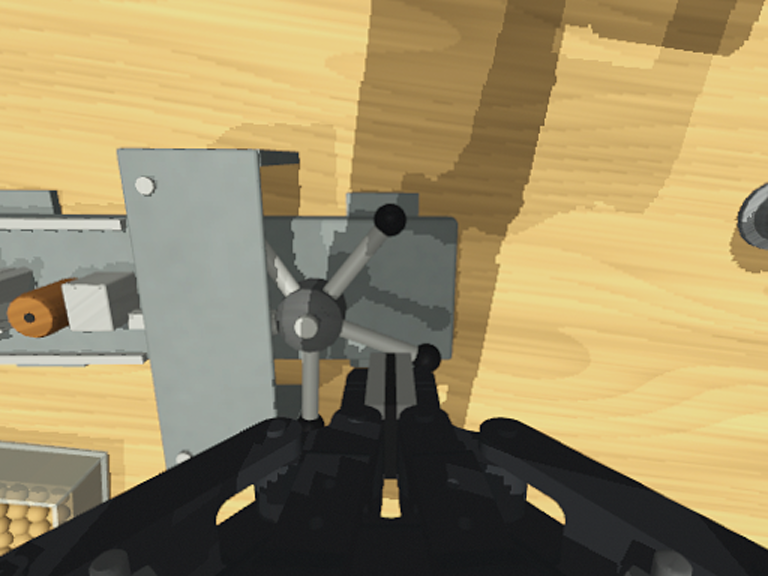

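View pics/s10.png

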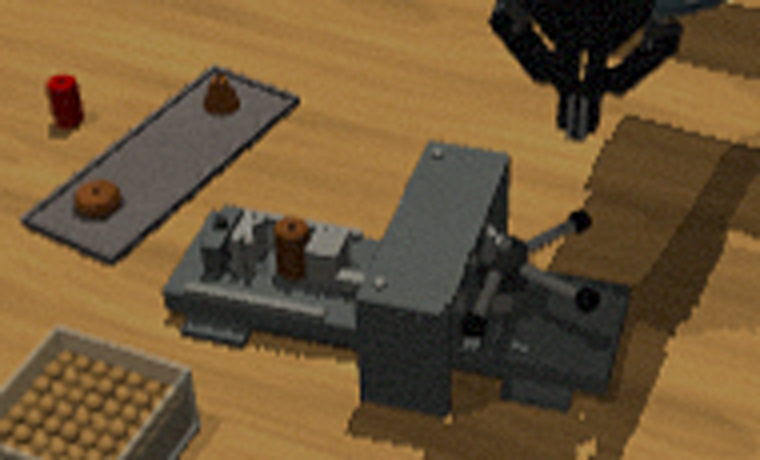

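Run:
```python
from plan import *
P=np.load('w10P.npy',allow_pickle=True).item()
a,s,e,X=fitwheel(P,[(390,219),(428,356)],[2,1]); print(a,s,e)
for i in X: print(np.hypot(*(i-A)),np.degrees(np.arctan2(*(i-A)[::-1])-YAW))
sp=s+144
rows([(49,sp+29,sp,.213),(49,sp+29,sp-4,.089),(49,sp+29,sp-8,.089)])
```

```text
[0.57830757 0.06138452] -2.298138849295643 8.322181439246457e-05
0.07146323133576872 140.57890146824798
0.07305996860952298 69.06670474761027
(49, np.float64(170.70186115070436), np.float64(141.70186115070436), 0.213) [-3.79, 0.07, 3.24, -0.904]
(49, np.float64(170.70186115070436), np.float64(137.70186115070436), 0.089) [-3.78, 12.47, 3.33, -0.834]
(49, np.float64(170.70186115070436), np.float64(133.70186115070436), 0.089) [-3.78, 12.47, 3.33, -0.764]
```

Run:
```python
from plan import *
rows([(49,140,115,.213),(49,169.5,131,.213),(49,169.5,131,.089)])
```

```text
(49, 140, 115, 0.213) [-1.43, 0.08, 2.16, -0.438]
(49, 169.5, 131, 0.213) [-3.69, 0.07, 3.22, -0.717]
(49, 169.5, 131, 0.089) [-3.68, 12.47, 3.31, -0.717]
```

Request:
apply_moves(increments=[{"x":-0.7,"y":0,"z":1,"ax":0,"ay":-0.18,"az":0,"grip":1},{"x":-1.4,"y":0,"z":2.1,"ax":0,"ay":-0.36,"az":0,"grip":1},{"x":-2.6,"y":0,"z":2.8,"ax":0,"ay":-0.54,"az":0,"grip":1},{"x":-3.7,"y":1,"z":3.3,"ax":0,"ay":-0.717,"az":0,"grip":1},{"x":-3.7,"y":3,"z":3.3,"ax":0,"ay":-0.717,"az":0,"grip":1},{"x":-3.7,"y":5,"z":3.3,"ax":0,"ay":-0.717,"az":0,"grip":1},{"x":-3.7,"y":8,"z":3.3,"ax":0,"ay":-0.717,"az":0,"grip":1},{"x":-3.7,"y":11,"z":3.3,"ax":0,"ay":-0.717,"az":0,"grip":1},{"x":-3.7,"y":12.4,"z":3.3,"ax":0,"ay":-0.717,"az":0,"grip":1},{"x":-3.7,"y":12.4,"z":3.3,"ax":0,"ay":-0.717,"az":0,"grip":1}])

```text
time_s: 18.98
eef_pos: [0.5281, 0.063, 0.0894]
eef_rot: [-0.249, 0.253, 0.662, -0.66]
wrist_force: [0.4, 0.2, -0.6]
opening: 0.004
```

Run:
```python
from plan import *
r,al,ps=rep()
rows([(49,al-d,ps-d,.089) for d in (4,8,12,16,20,24,28,32,36,40,44,48)])
```

```text
r 49.2 al 169.7 psi 131.0 z 0.0894 F [ 0.41  0.15 -0.63] tang 0.17 rad -0.40 M 0.009 tz 0.093 sum 0.101 t 18.98 dq 0.026
(49, np.float64(165.67174431610164), np.float64(126.98169972065156), 0.089) [0.19, 0.04, -0.28, 0.07]
(49, np.float64(161.67174431610164), np.float64(122.98169972065156), 0.089) [0.38, 0.04, -0.57, 0.14]
(49, np.float64(157.67174431610164), np.float64(118.98169972065156), 0.089) [0.54, 0.04, -0.87, 0.209]
(49, np.float64(153.67174431610164), np.float64(114.98169972065156), 0.089) [0.68, 0.04, -1.18, 0.279]
(49, np.float64(149.67174431610164), np.float64(110.98169972065156), 0.089) [0.8, 0.04, -1.5, 0.349]
(49, np.float64(145.67174431610164), np.float64(106.98169972065156), 0.089) [0.9, 0.04, -1.83, 0.419]
(49, np.float64(141.67174431610164), np.float64(102.98169972065156), 0.089) [0.98, 0.04, -2.16, 0.489]
(49, np.float64(137.67174431610164), np.float64(98.98169972065156), 0.089) [1.03, 0.05, -2.5, 0.559]
(49, np.float64(133.67174431610164), np.float64(94.98169972065156), 0.089) [1.06, 0.05, -2.84, 0.628]
(49, np.float64(129.67174431610164), np.float64(90.98169972065156), 0.089) [1.06, 0.05, -3.18, 0.698]
(49, np.float64(125.67174431610164), np.float64(86.98169972065156), 0.089) [1.04, 0.05, -3.53, 0.768]
(49, np.float64(121.67174431610164), np.float64(82.98169972065156), 0.089) [1.0, 0.05, -3.87, 0.838]
```

Request:
apply_moves(increments=[{"x":0.19,"y":0,"z":-0.28,"ax":0,"ay":0.07,"az":0,"grip":1},{"x":0.38,"y":0,"z":-0.57,"ax":0,"ay":0.14,"az":0,"grip":1},{"x":0.54,"y":0.05,"z":-0.87,"ax":0,"ay":0.21,"az":0,"grip":1},{"x":0.68,"y":0.1,"z":-1.18,"ax":0,"ay":0.28,"az":0,"grip":1},{"x":0.8,"y":0.1,"z":-1.5,"ax":0,"ay":0.35,"az":0,"grip":1},{"x":0.9,"y":0.1,"z":-1.83,"ax":0,"ay":0.42,"az":0,"grip":1},{"x":0.98,"y":0.1,"z":-2.16,"ax":0,"ay":0.49,"az":0,"grip":1},{"x":1.03,"y":0.1,"z":-2.5,"ax":0,"ay":0.56,"az":0,"grip":1},{"x":1.06,"y":0.1,"z":-2.84,"ax":0,"ay":0.63,"az":0,"grip":1},{"x":1.06,"y":0.1,"z":-3.18,"ax":0,"ay":0.7,"az":0,"grip":1},{"x":1.04,"y":0.1,"z":-3.53,"ax":0,"ay":0.77,"az":0,"grip":1},{"x":1.0,"y":0.1,"z":-3.87,"ax":0,"ay":0.84,"az":0,"grip":1}])

```text
time_s: 20.48
eef_pos: [0.5468, 0.0982, 0.0903]
eef_rot: [-0.497, 0.501, 0.502, -0.499]
wrist_force: [-3.9, -2.5, 3.6]
opening: -0.0
```

Run:
```python
from plan import *
r,al,ps=rep()
save('top','t11.png',(230,110,330,190),6)
r,al,ps=rep()
rows([(49,al-d,ps-d,.089) for d in (4,8,12,16,20,24,28,32,36,40,44,48)])
```

```text
r 48.4 al 121.4 psi 82.7 z 0.0903 F [-3.9  -2.52  3.64] tang -4.62 rad 0.48 M -0.224 tz -0.015 sum -0.238 t 20.48 dq 0.589
r 48.4 al 120.9 psi 82.6 z 0.0904 F [-2.84 -2.35  2.71] tang -3.68 rad -0.08 M -0.178 tz -0.016 sum -0.194 t 20.52 dq 0.121
(49, np.float64(116.91961583601409), np.float64(78.5619108294524), 0.089) [0.25, 0.14, -0.23, 0.07]
(49, np.float64(112.91961583601409), np.float64(74.5619108294524), 0.089) [0.44, 0.14, -0.52, 0.14]
(49, np.float64(108.91961583601409), np.float64(70.5619108294524), 0.089) [0.6, 0.14, -0.82, 0.209]
(49, np.float64(104.91961583601409), np.float64(66.5619108294524), 0.089) [0.74, 0.15, -1.14, 0.279]
(49, np.float64(100.91961583601409), np.float64(62.5619108294524), 0.089) [0.86, 0.15, -1.46, 0.349]
(49, np.float64(96.91961583601409), np.float64(58.5619108294524), 0.089) [0.96, 0.15, -1.78, 0.419]
(49, np.float64(92.91961583601409), np.float64(54.5619108294524), 0.089) [1.03, 0.15, -2.12, 0.489]
(49, np.float64(88.91961583601409), np.float64(50.5619108294524), 0.089) [1.08, 0.15, -2.46, 0.559]
(49, np.float64(84.91961583601409), np.float64(46.5619108294524), 0.089) [1.1, 0.16, -2.8, 0.628]
(49, np.float64(80.91961583601409), np.float64(42.5619108294524), 0.089) [1.11, 0.16, -3.14, 0.698]
(49, np.float64(76.91961583601409), np.float64(38.5619108294524), 0.089) [1.08, 0.16, -3.48, 0.768]
(49, np.float64(72.91961583601409), np.float64(34.5619108294524), 0.089) [1.04, 0.17, -3.82, 0.838]
```

View pics/t11.png

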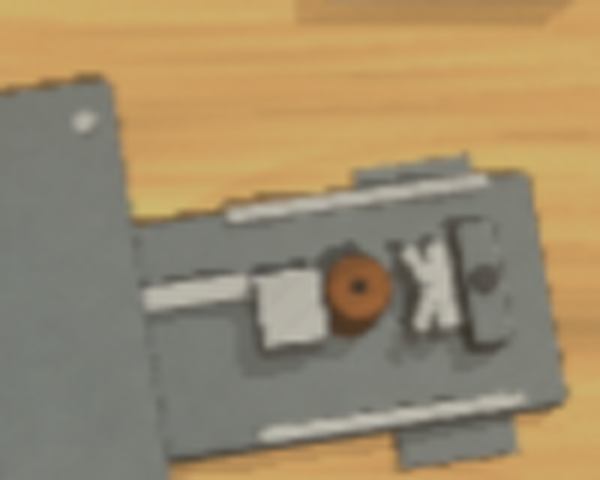

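Request:
apply_moves(increments=[{"x":0.25,"y":0.1,"z":-0.23,"ax":0,"ay":0.07,"az":0,"grip":1},{"x":0.44,"y":0.14,"z":-0.52,"ax":0,"ay":0.14,"az":0,"grip":1},{"x":0.6,"y":0.14,"z":-0.82,"ax":0,"ay":0.21,"az":0,"grip":1},{"x":0.74,"y":0.15,"z":-1.14,"ax":0,"ay":0.28,"az":0,"grip":1},{"x":0.86,"y":0.15,"z":-1.46,"ax":0,"ay":0.35,"az":0,"grip":1},{"x":0.96,"y":0.15,"z":-1.78,"ax":0,"ay":0.42,"az":0,"grip":1},{"x":1.03,"y":0.15,"z":-2.12,"ax":0,"ay":0.49,"az":0,"grip":1}])

```text
time_s: 21.4
eef_pos: [0.5683, 0.1087, 0.0902]
eef_rot: [-0.605, 0.608, 0.366, -0.361]
wrist_force: [-4.0, -1.6, 2.8]
opening: -0.001
```

Run:
```python
from plan import *
r,al,ps=rep()
save('top','t12.png',(230,110,330,190),6)
r,al,ps=rep()
rows([(49,al-d,ps-d,.089) for d in (2.5,5,7.5,10,12.5,15,20)])
```

```text
r 49.0 al 93.0 psi 54.4 z 0.0902 F [-4.02 -1.57  2.83] tang -4.24 rad -0.81 M -0.208 tz -0.029 sum -0.237 t 21.4 dq 0.566
r 49.0 al 92.4 psi 54.3 z 0.0903 F [-3.94 -0.42  2.3 ] tang -3.96 rad 0.26 M -0.194 tz -0.018 sum -0.212 t 21.45 dq 0.116
(49, np.float64(89.90369622015163), np.float64(51.75518120728598), 0.089) [0.13, 0.14, -0.17, 0.044]
(49, np.float64(87.40369622015163), np.float64(49.25518120728598), 0.089) [0.25, 0.14, -0.34, 0.087]
(49, np.float64(84.90369622015163), np.float64(46.75518120728598), 0.089) [0.37, 0.14, -0.52, 0.131]
(49, np.float64(82.40369622015163), np.float64(44.25518120728598), 0.089) [0.47, 0.14, -0.71, 0.175]
(49, np.float64(79.90369622015163), np.float64(41.75518120728598), 0.089) [0.57, 0.14, -0.9, 0.218]
(49, np.float64(77.40369622015163), np.float64(39.25518120728598), 0.089) [0.66, 0.14, -1.1, 0.262]
(49, np.float64(72.40369622015163), np.float64(34.25518120728598), 0.089) [0.81, 0.15, -1.5, 0.349]
```

View pics/t12.png

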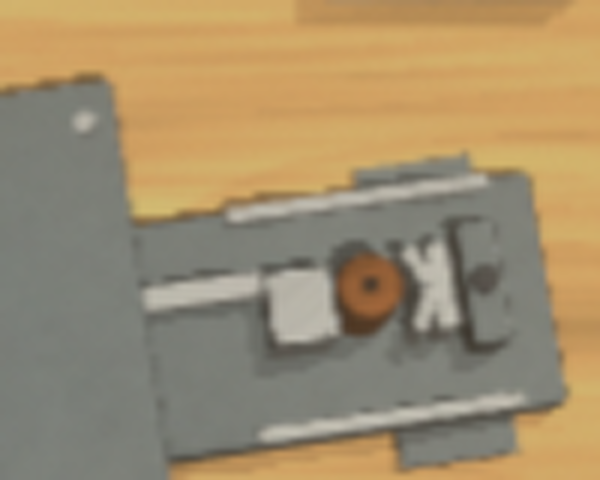

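Request:
apply_moves(increments=[{"x":0.13,"y":0.1,"z":-0.17,"ax":0,"ay":0.044,"az":0,"grip":1},{"x":0.25,"y":0.1,"z":-0.34,"ax":0,"ay":0.087,"az":0,"grip":1},{"x":0.37,"y":0.12,"z":-0.52,"ax":0,"ay":0.131,"az":0,"grip":1},{"x":0.47,"y":0.14,"z":-0.71,"ax":0,"ay":0.175,"az":0,"grip":1}])

```text
time_s: 21.95
eef_pos: [0.5772, 0.1097, 0.09]
eef_rot: [-0.635, 0.638, 0.311, -0.306]
wrist_force: [-4.2, -0.1, 4.0]
opening: 0.0
```

Run:
```python
from plan import *
r,al,ps=rep()
rows([(49,al-d,ps-d,.089) for d in (2.5,5,7.5,10,12.5,15,20)])
```

```text
r 49.2 al 82.6 psi 44.3 z 0.0900 F [-4.18 -0.08  3.96] tang -4.18 rad -0.08 M -0.206 tz -0.020 sum -0.226 t 21.95 dq 0.351
(49, np.float64(80.09367446618441), np.float64(41.76330725403371), 0.089) [0.11, 0.1, -0.18, 0.044]
(49, np.float64(77.59367446618441), np.float64(39.26330725403371), 0.089) [0.23, 0.1, -0.36, 0.087]
(49, np.float64(75.09367446618441), np.float64(36.76330725403371), 0.089) [0.34, 0.11, -0.54, 0.131]
(49, np.float64(72.59367446618441), np.float64(34.26330725403371), 0.089) [0.45, 0.11, -0.73, 0.175]
(49, np.float64(70.09367446618441), np.float64(31.763307254033712), 0.089) [0.55, 0.11, -0.92, 0.218]
(49, np.float64(67.59367446618441), np.float64(29.263307254033712), 0.089) [0.64, 0.11, -1.11, 0.262]
(49, np.float64(62.59367446618441), np.float64(24.263307254033712), 0.089) [0.79, 0.11, -1.51, 0.349]
```

Not biting yet; the force is still at the free-turning level.

Request:
apply_moves(increments=[{"x":0.11,"y":0.05,"z":-0.18,"ax":0,"ay":0.044,"az":0,"grip":1},{"x":0.23,"y":0.1,"z":-0.36,"ax":0,"ay":0.087,"az":0,"grip":1},{"x":0.34,"y":0.1,"z":-0.54,"ax":0,"ay":0.131,"az":0,"grip":1},{"x":0.45,"y":0.1,"z":-0.73,"ax":0,"ay":0.175,"az":0,"grip":1}])

```text
time_s: 22.45
eef_pos: [0.5855, 0.1093, 0.09]
eef_rot: [-0.66, 0.662, 0.254, -0.249]
wrist_force: [-4.3, 2.5, 2.1]
opening: -0.002
```

Run:
```python
from plan import *
r,al,ps=rep()
save('top','t13.png',(250,130,330,190),8)
r,al,ps=rep()
rows([(49,al-d,ps-d,.089) for d in (2.5,5,7.5,10,12.5,15,20)])
```

```text
r 49.5 al 72.8 psi 34.3 z 0.0900 F [-4.34  2.48  2.1 ] tang -4.70 rad 1.71 M -0.233 tz 0.010 sum -0.222 t 22.45 dq 0.346
r 49.4 al 72.5 psi 34.2 z 0.0901 F [-3.87  1.43  1.07] tang -4.06 rad 0.73 M -0.201 tz 0.022 sum -0.179 t 22.5 dq 0.066
(49, np.float64(69.96606091607532), np.float64(31.66858783144729), 0.089) [0.09, 0.11, -0.2, 0.044]
(49, np.float64(67.46606091607532), np.float64(29.16858783144729), 0.089) [0.22, 0.11, -0.37, 0.087]
(49, np.float64(64.96606091607532), np.float64(26.66858783144729), 0.089) [0.33, 0.11, -0.55, 0.131]
(49, np.float64(62.46606091607532), np.float64(24.16858783144729), 0.089) [0.43, 0.11, -0.74, 0.175]
(49, np.float64(59.96606091607532), np.float64(21.66858783144729), 0.089) [0.53, 0.12, -0.93, 0.218]
(49, np.float64(57.46606091607532), np.float64(19.16858783144729), 0.089) [0.62, 0.12, -1.12, 0.262]
(49, np.float64(52.46606091607532), np.float64(14.16858783144729), 0.089) [0.77, 0.12, -1.52, 0.349]
```

View pics/t13.png

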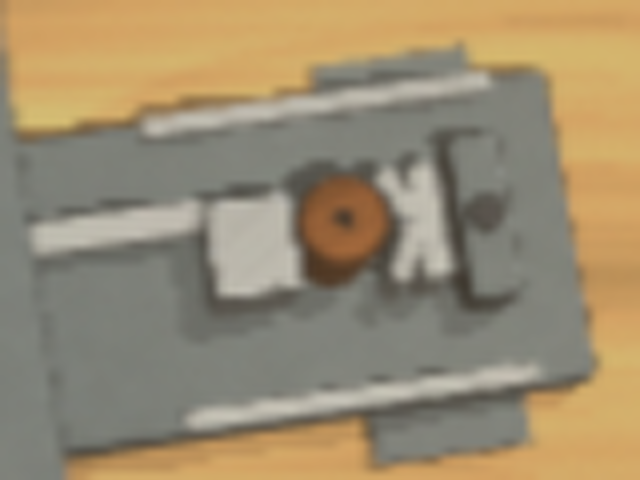

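Request:
apply_moves(increments=[{"x":0.09,"y":0.05,"z":-0.2,"ax":0,"ay":0.044,"az":0,"grip":1},{"x":0.22,"y":0.1,"z":-0.37,"ax":0,"ay":0.087,"az":0,"grip":1},{"x":0.33,"y":0.1,"z":-0.55,"ax":0,"ay":0.131,"az":0,"grip":1}])

```text
time_s: 22.88
eef_pos: [0.592, 0.1078, 0.09]
eef_rot: [-0.675, 0.676, 0.211, -0.205]
wrist_force: [-3.6, 2.1, 2.4]
opening: -0.001
```

Run:
```python
from plan import *
r,al,ps=rep()
rows([(49,al-d,ps-d,.089) for d in (2.5,5,7.5,10,12.5,15,20)])
```

```text
r 49.5 al 65.2 psi 26.7 z 0.0900 F [-3.64  2.08  2.39] tang -4.09 rad 0.90 M -0.203 tz 0.024 sum -0.178 t 22.88 dq 0.34
(49, np.float64(62.68274263467549), np.float64(24.21759553012647), 0.089) [0.09, 0.11, -0.2, 0.044]
(49, np.float64(60.18274263467549), np.float64(21.71759553012647), 0.089) [0.21, 0.11, -0.38, 0.087]
(49, np.float64(57.68274263467549), np.float64(19.21759553012647), 0.089) [0.32, 0.11, -0.56, 0.131]
(49, np.float64(55.18274263467549), np.float64(16.71759553012647), 0.089) [0.43, 0.11, -0.75, 0.175]
(49, np.float64(52.68274263467549), np.float64(14.21759553012647), 0.089) [0.53, 0.11, -0.94, 0.218]
(49, np.float64(50.18274263467549), np.float64(11.71759553012647), 0.089) [0.61, 0.11, -1.13, 0.262]
(49, np.float64(45.18274263467549), np.float64(6.71759553012647), 0.089) [0.77, 0.12, -1.53, 0.349]
```

Request:
apply_moves(increments=[{"x":0.09,"y":0.05,"z":-0.2,"ax":0,"ay":0.044,"az":0,"grip":1},{"x":0.21,"y":0.1,"z":-0.38,"ax":0,"ay":0.087,"az":0,"grip":1},{"x":0.32,"y":0.1,"z":-0.56,"ax":0,"ay":0.131,"az":0,"grip":1}])

```text
time_s: 23.25
eef_pos: [0.5979, 0.1056, 0.09]
eef_rot: [0.688, -0.688, -0.166, 0.16]
wrist_force: [-3.4, 2.3, 1.7]
opening: 0.001
```

Run:
```python
from plan import *
r,al,ps=rep()
rows([(49,al-d,ps-d,.089) for d in (2.5,5,7.5,10,12.5,15,20)])
```

```text
r 49.6 al 57.9 psi 19.3 z 0.0900 F [-3.44  2.25  1.66] tang -4.07 rad 0.62 M -0.202 tz 0.029 sum -0.172 t 23.25 dq 0.338
(49, np.float64(55.43905136828346), np.float64(16.7654425054795), 0.089) [0.08, 0.11, -0.21, 0.044]
(49, np.float64(52.93905136828346), np.float64(14.265442505479498), 0.089) [0.2, 0.11, -0.38, 0.087]
(49, np.float64(50.43905136828346), np.float64(11.765442505479498), 0.089) [0.32, 0.11, -0.56, 0.131]
(49, np.float64(47.93905136828346), np.float64(9.265442505479498), 0.089) [0.42, 0.11, -0.75, 0.175]
(49, np.float64(45.43905136828346), np.float64(6.765442505479498), 0.089) [0.52, 0.11, -0.94, 0.218]
(49, np.float64(42.93905136828346), np.float64(4.265442505479498), 0.089) [0.61, 0.11, -1.13, 0.262]
(49, np.float64(37.93905136828346), np.float64(-0.7345574945205016), 0.089) [0.77, 0.11, -1.53, 0.349]
```

Request:
apply_moves(increments=[{"x":0.08,"y":0.05,"z":-0.21,"ax":0,"ay":0.044,"az":0,"grip":1},{"x":0.2,"y":0.1,"z":-0.38,"ax":0,"ay":0.087,"az":0,"grip":1},{"x":0.32,"y":0.1,"z":-0.56,"ax":0,"ay":0.131,"az":0,"grip":1}])

```text
time_s: 23.62
eef_pos: [0.6034, 0.1029, 0.0901]
eef_rot: [0.698, -0.697, -0.122, 0.115]
wrist_force: [-3.7, 3.2, 1.1]
opening: 0.0
```

Run:
```python
from plan import *
r,al,ps=rep()
save('top','t14.png',(250,130,330,190),8)
r,al,ps=rep()
rows([(49,al-d,ps-d,.089) for d in (2.5,5,7.5,10,12.5,15,20)])
```

```text
r 49.8 al 50.8 psi 11.8 z 0.0901 F [-3.68  3.19  1.08] tang -4.81 rad 0.78 M -0.240 tz -0.006 sum -0.246 t 23.62 dq 0.336
r 49.8 al 50.4 psi 11.7 z 0.0901 F [-3.61  2.67  2.7 ] tang -4.47 rad 0.34 M -0.223 tz 0.022 sum -0.201 t 23.68 dq 0.064
(49, np.float64(47.91842905436462), np.float64(9.209935588172456), 0.089) [0.07, 0.11, -0.22, 0.044]
(49, np.float64(45.41842905436462), np.float64(6.709935588172456), 0.089) [0.19, 0.11, -0.39, 0.087]
(49, np.float64(42.91842905436462), np.float64(4.209935588172456), 0.089) [0.31, 0.11, -0.57, 0.131]
(49, np.float64(40.41842905436462), np.float64(1.7099355881724563), 0.089) [0.41, 0.11, -0.76, 0.175]
(49, np.float64(37.91842905436462), np.float64(-0.7900644118275437), 0.089) [0.51, 0.11, -0.95, 0.218]
(49, np.float64(35.41842905436462), np.float64(-3.2900644118275437), 0.089) [0.6, 0.12, -1.14, 0.262]
(49, np.float64(30.418429054364623), np.float64(-8.290064411827544), 0.089) [0.76, 0.12, -1.54, 0.349]
```

View pics/t14.png

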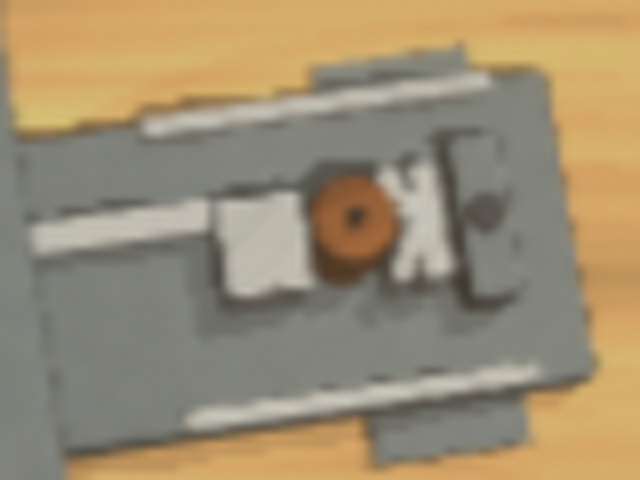

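Request:
apply_moves(increments=[{"x":0.07,"y":0.05,"z":-0.22,"ax":0,"ay":0.044,"az":0,"grip":1},{"x":0.19,"y":0.1,"z":-0.39,"ax":0,"ay":0.087,"az":0,"grip":1}])

```text
time_s: 23.92
eef_pos: [0.6069, 0.1005, 0.09]
eef_rot: [0.703, -0.701, -0.091, 0.084]
wrist_force: [-3.1, 4.2, 3.2]
opening: 0.002
```

Run:
```python
from plan import *
r,al,ps=rep()
rows([(49.5,al-d,ps-d,.0895) for d in (2.5,5,7.5,10,12.5,15,20)])
```

```text
r 49.8 al 46.0 psi 6.8 z 0.0900 F [-3.14  4.21  3.21] tang -5.03 rad 1.51 M -0.251 tz -0.061 sum -0.312 t 23.93 dq 0.326
(49.5, np.float64(43.4897400832339), np.float64(4.299890746380113), 0.0895) [0.11, 0.05, -0.19, 0.044]
(49.5, np.float64(40.9897400832339), np.float64(1.7998907463801128), 0.0895) [0.23, 0.05, -0.37, 0.087]
(49.5, np.float64(38.4897400832339), np.float64(-0.7001092536198872), 0.0895) [0.35, 0.05, -0.55, 0.131]
(49.5, np.float64(35.9897400832339), np.float64(-3.200109253619887), 0.0895) [0.46, 0.05, -0.74, 0.175]
(49.5, np.float64(33.4897400832339), np.float64(-5.700109253619887), 0.0895) [0.56, 0.05, -0.93, 0.218]
(49.5, np.float64(30.989740083233897), np.float64(-8.200109253619887), 0.0895) [0.65, 0.05, -1.12, 0.262]
(49.5, np.float64(25.989740083233897), np.float64(-13.200109253619887), 0.0895) [0.81, 0.05, -1.52, 0.349]
```

Request:
apply_moves(increments=[{"x":0.11,"y":0.05,"z":-0.19,"ax":0,"ay":0.044,"az":0,"grip":1},{"x":0.23,"y":0.05,"z":-0.37,"ax":0,"ay":0.087,"az":0,"grip":1}])

```text
time_s: 24.18
eef_pos: [0.6098, 0.0985, 0.0902]
eef_rot: [0.707, -0.703, -0.061, 0.054]
wrist_force: [-4.2, 4.9, 2.0]
opening: -0.0
```

Run:
```python
from plan import *
r,al,ps=rep()
rows([(49.5,al-d,ps-d,.0895) for d in (2,4,5,7.5)])
```

```text
r 50.1 al 41.9 psi 1.9 z 0.0902 F [-4.19  4.91  1.96] tang -6.37 rad 1.00 M -0.319 tz -0.013 sum -0.332 t 24.18 dq 0.323
(49.5, np.float64(39.93616873028293), np.float64(-0.11073433758859652), 0.0895) [0.06, 0.07, -0.17, 0.035]
(49.5, np.float64(37.93616873028293), np.float64(-2.1107343375885965), 0.0895) [0.17, 0.07, -0.31, 0.07]
(49.5, np.float64(36.93616873028293), np.float64(-3.1107343375885965), 0.0895) [0.22, 0.07, -0.38, 0.087]
(49.5, np.float64(34.43616873028293), np.float64(-5.610734337588596), 0.0895) [0.34, 0.07, -0.56, 0.131]
```

Request:
apply_moves(increments=[{"x":0.06,"y":0.05,"z":-0.17,"ax":0,"ay":0.035,"az":0,"grip":1}])

```text
time_s: 24.3
eef_pos: [0.6106, 0.0981, 0.0903]
eef_rot: [0.708, -0.703, -0.049, 0.042]
wrist_force: [-3.0, 5.5, 0.8]
opening: -0.0
```

Run:
```python
from plan import *
r,al,ps=rep()
rows([(49.5,al-d,ps-d,.0895) for d in (1,1.5,2,2.5,4)])
```

```text
r 50.2 al 40.9 psi -0.0 z 0.0903 F [-2.95  5.54  0.78] tang -5.89 rad 2.18 M -0.296 tz -0.016 sum -0.312 t 24.3 dq 0.243
(49.5, np.float64(39.93997906362438), np.float64(-1.0267949882865228), 0.0895) [-0.0, 0.08, -0.11, 0.017]
(49.5, np.float64(39.43997906362438), np.float64(-1.5267949882865228), 0.0895) [0.03, 0.08, -0.15, 0.026]
(49.5, np.float64(38.93997906362438), np.float64(-2.026794988286523), 0.0895) [0.05, 0.08, -0.18, 0.035]
(49.5, np.float64(38.43997906362438), np.float64(-2.526794988286523), 0.0895) [0.08, 0.08, -0.21, 0.044]
(49.5, np.float64(36.93997906362438), np.float64(-4.026794988286523), 0.0895) [0.16, 0.08, -0.32, 0.07]
```

Request:
apply_moves(increments=[{"x":0.08,"y":0.05,"z":-0.21,"ax":0,"ay":0.044,"az":0,"grip":1},{"x":0.12,"y":0.05,"z":-0.28,"ax":0,"ay":0.06,"az":0,"grip":1}])

```text
time_s: 24.55
eef_pos: [0.6121, 0.0968, 0.0903]
eef_rot: [0.71, -0.703, -0.029, 0.021]
wrist_force: [-2.1, 6.6, 0.4]
opening: 0.003
```

Run:
```python
from plan import *
r,al,ps=rep()
save('top','t15.png',(250,130,330,190),8)
r,al,ps=rep()
rows([(49.5,al-d,ps-d,.0895) for d in (1,1.5,2,2.5,-6)])
```

```text
r 50.4 al 38.7 psi -3.4 z 0.0903 F [-2.07  6.61  0.39] tang -6.07 rad 3.33 M -0.306 tz -0.086 sum -0.391 t 24.55 dq 0.11
r 50.4 al 38.6 psi -3.4 z 0.0903 F [-2.23  6.22  0.89] tang -5.92 rad 2.93 M -0.298 tz -0.031 sum -0.329 t 24.6 dq 0.025
(49.5, np.float64(37.59792773138014), np.float64(-4.384253828654227), 0.0895) [-0.01, 0.08, -0.12, 0.017]
(49.5, np.float64(37.09792773138014), np.float64(-4.884253828654227), 0.0895) [0.02, 0.08, -0.16, 0.026]
(49.5, np.float64(36.59792773138014), np.float64(-5.384253828654227), 0.0895) [0.05, 0.08, -0.19, 0.035]
(49.5, np.float64(36.09792773138014), np.float64(-5.884253828654227), 0.0895) [0.07, 0.08, -0.22, 0.044]
(49.5, np.float64(44.59792773138014), np.float64(2.6157461713457733), 0.0895) [-0.43, 0.08, 0.31, -0.105]
```

View pics/t15.png

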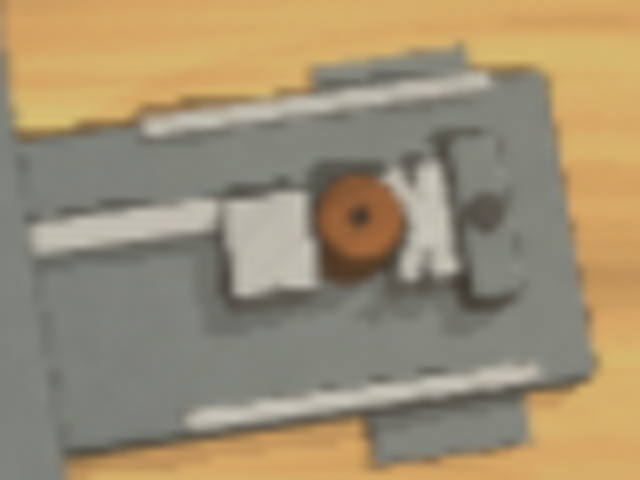

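Request:
apply_moves(increments=[{"x":0.0,"y":0.05,"z":-0.12,"ax":0,"ay":0.017,"az":0,"grip":1},{"x":0.05,"y":0.05,"z":-0.2,"ax":0,"ay":0.035,"az":0,"grip":1}])

```text
time_s: 24.85
eef_pos: [0.6128, 0.0963, 0.0904]
eef_rot: [0.711, -0.703, -0.017, 0.009]
wrist_force: [-2.0, 7.8, 0.5]
opening: 0.0
```

Run:
```python
from plan import *
r,al,ps=rep()
vision.camera('top')
r,al,ps=rep()
rows([(49.5,al-d,ps-d,.0895) for d in (1,1.5,2,2.5,-6)])
```

```text
r 50.5 al 37.7 psi -5.3 z 0.0904 F [-1.97  7.75  0.53] tang -6.87 rad 4.11 M -0.347 tz -0.034 sum -0.381 t 24.85 dq 0.134
r 50.5 al 37.5 psi -5.3 z 0.0904 F [-2.11  7.1   0.18] tang -6.51 rad 3.53 M -0.329 tz -0.041 sum -0.370 t 24.9 dq 0.023
(49.5, np.float64(36.54274765592643), np.float64(-6.312892273706803), 0.0895) [-0.02, 0.09, -0.13, 0.017]
(49.5, np.float64(36.04274765592643), np.float64(-6.812892273706803), 0.0895) [0.01, 0.09, -0.16, 0.026]
(49.5, np.float64(35.54274765592643), np.float64(-7.312892273706803), 0.0895) [0.04, 0.09, -0.2, 0.035]
(49.5, np.float64(35.04274765592643), np.float64(-7.812892273706803), 0.0895) [0.07, 0.09, -0.23, 0.044]
(49.5, np.float64(43.54274765592643), np.float64(0.6871077262931973), 0.0895) [-0.45, 0.09, 0.29, -0.105]
```

Request:
apply_moves(increments=[{"x":-0.25,"y":0,"z":0.2,"ax":0,"ay":-0.05,"az":0,"grip":1},{"x":-0.45,"y":0,"z":0.3,"ax":0,"ay":-0.1,"az":0,"grip":1},{"x":-0.6,"y":0,"z":0.5,"ax":0,"ay":-0.1,"az":0,"grip":1},{"x":-0.6,"y":-2,"z":0.6,"ax":0,"ay":-0.1,"az":0,"grip":1},{"x":-0.6,"y":-6,"z":0.6,"ax":0,"ay":-0.1,"az":0,"grip":1},{"x":-0.6,"y":-10,"z":0.6,"ax":0,"ay":-0.1,"az":0,"grip":1},{"x":-0.6,"y":-13,"z":0.6,"ax":0,"ay":-0.1,"az":0,"grip":1},{"x":-0.6,"y":-16,"z":0.6,"ax":0,"ay":-0.1,"az":0,"grip":1},{"x":-0.6,"y":-16,"z":0.6,"ax":0,"ay":-0.1,"az":0,"grip":1},{"x":-0.6,"y":-16,"z":0.6,"ax":0,"ay":-0.1,"az":0,"grip":1}])

```text
time_s: 26.15
eef_pos: [0.6047, 0.1001, 0.2505]
eef_rot: [0.709, -0.702, -0.053, 0.044]
wrist_force: [-0.5, 0.6, -0.4]
opening: 0.0
```

Run:
```python
from plan import *
rep()
P=vision.camera_params('wrist'); save('wrist','w16.png',scale=1.5); np.save('w16P.npy',P,allow_pickle=True)
save('top','t16.png',(250,130,330,190),8)
save('scene','s16.png',(140,150,330,265),4)
rep()
```

```text
r 48.2 al 47.8 psi 0.4 z 0.2505 F [-0.52  0.64 -0.45] tang -0.79 rad 0.23 M -0.038 tz 0.013 sum -0.026 t 26.15 dq 0.022
r 47.9 al 48.3 psi 0.4 z 0.2491 F [-1.03  0.7  -0.05] tang -1.25 rad 0.00 M -0.060 tz 0.034 sum -0.026 t 26.3 dq 0.004
```

View pics/w16.png

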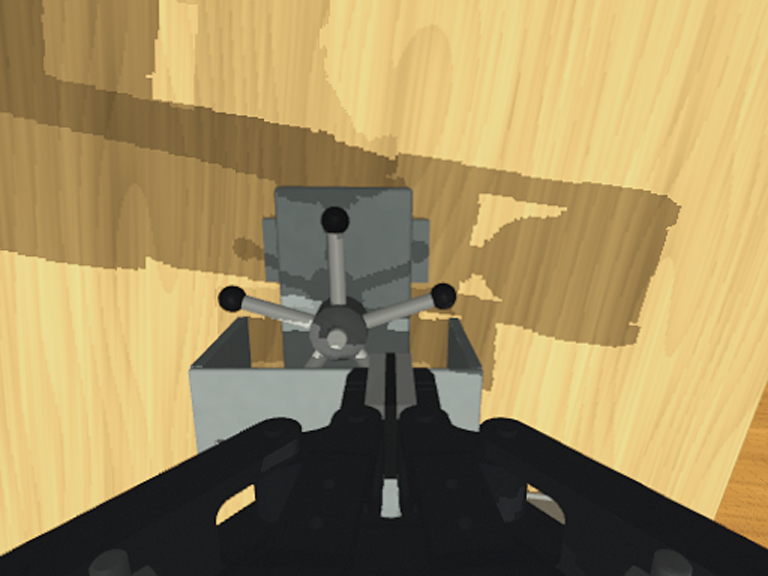

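View pics/t16.png

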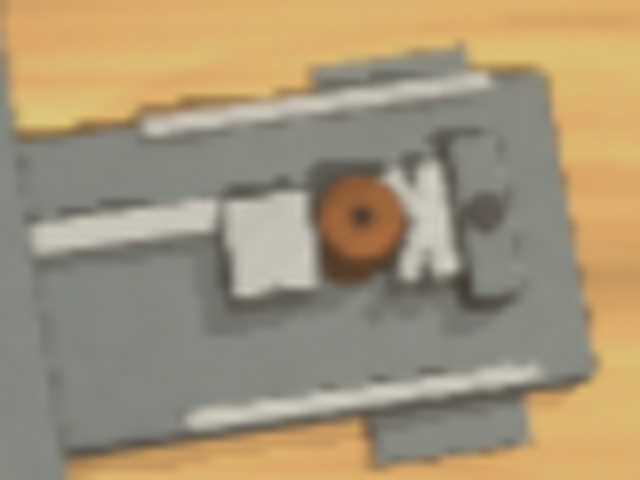

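View pics/s16.png

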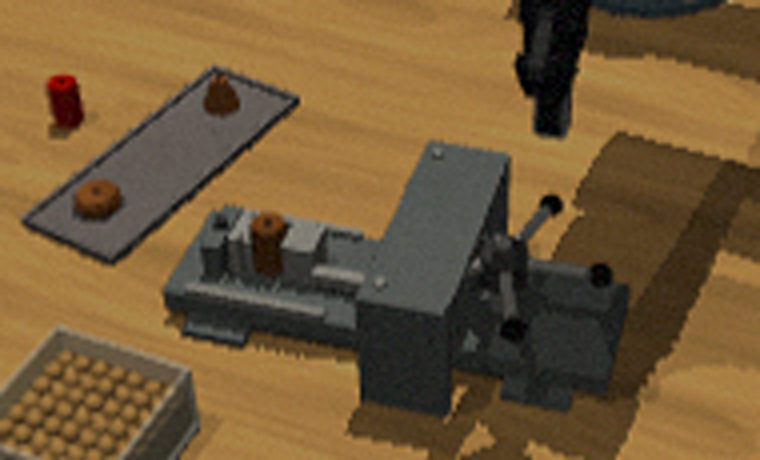

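Run:
```python
from plan import *
P=np.load('w16P.npy',allow_pickle=True).item()
b=[(335,220),(443,296),(232,298)]
a,s,e,X=fitwheel(P,b,[1,0,2]); print(a,s,e)
for i in X: print(np.hypot(*(i-A)),np.degrees(np.arctan2(*(i-A)[::-1])-YAW))
# anvil / jaw shift between frames along vise -y in crop
ims={k:cv2.imread(f'pics/{k}.png').astype(np.float32) for k in ['t13','t14','t15','t16']}
for k in ims:
  for nm,(x0,y0,x1,y1) in dict(V=(400,150,450,290),jaw=(215,185,290,305),bolt=(462,140,540,300)).items():
    T=ims['t16'][y0:y1,x0:x1]; S=ims[k][y0-30:y1+30,x0-60:x1+30]
    m=cv2.matchTemplate(S,T,cv2.TM_CCOEFF_NORMED); _,v,_,l=cv2.minMaxLoc(m); print(k,nm,l[0]-60,l[1]-30,round(v,3))
```

```text
[0.57809413 0.05983054] 18.76075792461633 0.0004758509108455655
0.07146277993777118 90.14054000243658
0.07291661240207062 17.76899182429269
0.07139675212241675 163.36939911687753
t13 V -7 1 0.979
t13 jaw -17 2 0.966
t13 bolt 0 0 0.993
t14 V -6 1 0.983
t14 jaw -6 0 0.987
t14 bolt 0 0 0.993
t15 V 0 0 0.996
t15 jaw 0 0 0.998
t15 bolt 0 0 0.999
t16 V 0 0 1.0
t16 jaw 0 0 1.0
t16 bolt 0 0 1.0
```

Run:
```python
from bench import ticket,ctrl
print(ticket.hand_in(), ctrl.get_obs()['time_s'])
```

```text
the job is handed in; nothing more can be done
the job is handed in; nothing more can be done
```

The bead is clamped upright between the jaw and the V of the anvil at about 15 N, and the job is handed in. I last read the robot's clock at about 26 s, with the gripper clear above the wheel.

**What I did:** I picked the tall barrel bead, the middle one in the tray, and stood it on the vise bed within a couple of mm of the nest. With the gripper shut I turned the star wheel clockwise in two pushes on two spokes, about 215° in all. I never pushed the jaw. At the end I backed the finger off the spoke and raised it.

**Squeeze force:** the three checks spread from about 13 to 16 N, with roughly 2–3 N of sensor noise.

| Check | Reading | Jaw force |
|---|---|---|
| Push torque while turning | rose from 0.20 to 0.33–0.35 N m | 14–16 N |
| Wheel angle after the bite | about 16°, with the bite point inferred from the torque rise | about 15 N |
| Anvil shift in the top camera | about 2.1–2.3 mm | about 13 N |

After I lifted clear, the free gripper still read a tangential force of about 1 N, so the torque figure may be slightly high.

**Final pictures:** the bead stands upright in the V. The disc bead, cone bead and red look-alike looked unmoved. The spool was outside the last pictures; it looked in place earlier and the arm did not go near it.

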